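# Close the tumbling barrel and press its lid home

## Robot

A 6-joint arm with a two-finger parallel gripper is mounted at the origin on a cart in front of the work surface, level with it; the furniture and walls round the work are solid. World frame = base frame: x ahead of the robot, y to its left, z up, the work surface at z = 0. Lengths are in m, angles in degrees, forces in N, time in s.
With the tool pointing down it reaches from about 0.35 to 0.875 m from the base axis. Payload 4.2 kg.
Tool frame: the origin (TCP) lies midway between the tips of the shut fingers; the grasp point (between the pads) lies 19 mm behind it; z points along the fingers, y is the line along which they close (so a half turn about z gives the same grasp; the last joint's range is limited). The gripper opens to 87 mm and grips with 3 to 60 N. Pads are 19 mm wide; open, the fingers measure 117 mm over their backs; the gripper's body (75 mm by 190 mm) begins 51 mm behind the grasp point.
Start: joints at [-52.391, 22.042, 0.453, 0, -68.411, -14.817], TCP at [0.242, -0.576, 0.223] pointing down, gripper open.
Joint ranges: [-179.83, 179.83], [-69.29, 118.12], [-61.27, 80.66], [-181.25, 117.63], [-171.15, -9.14], [-177.46, 177.46]. Speed limits (degrees/s): [159.86, 159.86, 180, 180, 180, 180].

## Interface

Orientations are given as a 3x3 rotation matrix whose columns are the frame's x, y, z axes.
In Python, from station import * gives the robot as it stands. The module is installed in compiled form; this text tells all that it offers.
- The arm moves only by the tool servo_tool, never from a script. Its argument "deltas" is a list of rows, each an object of numbers: "tx", "ty", "tz": the shift along the tool's x, y, z in mm; "ax", "ay", "az": the turn, a rotation vector about the tool's x, y, z in rad; "claw": the finger opening in mm, from 0 to 87. In form: [{"tx": .., "ty": .., "tz": .., "ax": .., "ay": .., "az": .., "claw": ..}, ...]. A call has 1 to 12 rows; each row is the pose to reach, as a shift and turn from the pose commanded when the call began, along the tool's axes at that moment; what a row does not reach only later rows make up. A row lasts 1/12 s, in which the tool goes at most 41.7 mm and 7.16 degrees, less where a joint would pass 70% of its speed; a pose out of reach is approached as far as the arm can. A call with a gripper value outside its range is refused whole. The fingers move at their own pace and stop on an object; the grip force is fixed at half the most. Time passes only in rows, so rows that repeat a pose let the fingers close. It gives the time, the measured TCP pose, the force, the opening and the grip force at its end, in the units of the state.
- sense(): the state, without advancing time (a new reading comes with each control period).
- capture(name): name is "side" or "top" or "wrist"; returns the picture (420x560x3 uint8, blue, green, red); there is no depth.
- calibration(name): a dict with "fx", "fy", "cx", "cy" (pixels), "cam_to_world" (4x4, takes a point from camera to world coordinates); the wrist camera has in their place "hand_eye" (4x4, takes a point from camera to tool coordinates, whose origin is the TCP and whose axes are the flange's). Camera axes: x right, y down, z forward; pixel columns grow to the right and rows downward; lengths in m; the calibration is good to about 2 mm. A picture is of the moment at which its call begins: read the wrist's pose just before it. calibration takes no time and is no camera call.
- finish_job(): hands the job in; it is judged then, once.
Trained networks look in the newest picture that a camera, given by its name, has taken for a name from the list of things; names that differ only in an ending like _2 or _b are one class to them, and where a whole thing is asked for, a point or a joint stands for the part that bears it (a point fixed in the world has none). Each returns a list of dicts, best first, with "confidence" (0 to 1); they miss things now and then, are a little off and sometimes report something else, mostly with a low value. They report only what shows in the picture. A call takes as long as a camera call. They do not tell look-alikes from the thing itself.
- recognise(label, camera): "xyz" ([x, y, z] in m, in the coordinates of the camera as it stood for that picture, good to about 4 mm: the middle of the surface that is visible of it).
- trace(label, camera): "mask" (420x560 bool, what is visible of it).
The state is a dict: "time_s": time; "joints": joint angles; "joint_velocities": joint speeds; "effort": joint torques, N m; "tcp_pos": TCP position; "ee_rot": TCP orientation; "wrist_force": force on the tool from outside, world axes, zero at the start; "moment": the same for the moment, N m; "gripper_width": opening from 0.0 (shut) to 1.0 (fully open); "gripper_force": force on a finger pad.
Only numpy, scipy, OpenCV 4.12 (cv2) and the standard library are available. Lean on these libraries where they do the work, as an engineer would, in place of code of your own. Each camera call takes 0.05 s, during which the arm holds its last target. There are 200 camera calls.

## Task

Close the rubber tumbling barrel with its own lid, the larger of the two drying on edge in the dowel rack: its knob faces the rack's far end and cannot be got at there, so lift the lid out by its rim, lay it flat on the counter with the knob up and let go of it, then take it by the knob and set it level on the barrel's neck. Press the lid fully home by pushing down on its top near the edge, on opposite sides in turn, until it has snapped down all round and sits level; keep every push under about 30 N, because the thin lid dents. Leave the barrel standing where it is and do not disturb the small lid, the rubber blower or the hammer.

Things in the scene. Friction and masses are not known exactly. Their poses are not given: they have to be found in the camera images.
- barrel_lid: the barrel's lid: spun aluminium cap, 94 mm across, 30 mm thick, hollow below, round curled edge, 0.16 kg. Origin: centre of its open underside; z points through the top and the knob. At the start it stands on edge in either place of the rack, z level towards the tall cheek, top edge 108 mm above the counter. Its rim is 30 mm wide to a gripper, with 30 mm free on each side of its upper 25 mm
- lid_knob (a point): middle of the lid's dark knurled knob: 26 mm in diameter, 26 mm high, on the middle of the top (from 30 to 56 mm above the lid's origin). Tilted 45 degrees with the knob side up, its lower edge on the counter, and let go, the lid drops flat
- lid_top (a point): centre of the lid's flat top face, 30 mm above its origin, under the knob. The face may be pushed anywhere between the knob and 42 mm from the axis, 33 mm being good. A push there snaps that side down at 12 to 22 N and lets the opposite side ride up (lid up to 14 degrees askew) until that is pushed in its turn; a push on the knob would need more than the lid may bear
- barrel: black rubber tumbling barrel standing loose on the counter, about 1.2 kg: body 98 mm across its ribs up to a shoulder at z = 66 mm, then a neck 80 mm across up to the rim at z = 100 mm; open, a silver medallion inside. Origin: centre of its underside, z up
- barrel_rim (a point): centre of the barrel's mouth, at the rim. A springy rubber bead stands out round the neck 10 to 22 mm below the rim. The lid's skirt slides over the neck with 1.5 to 2 mm of play and its curled edge first rests on the bead: lid origin then 87 mm above the barrel's origin, 13 mm below this point
- barrel_seat (a point): where the lid's origin is when the lid is fully home: on the barrel's axis, 73 mm above the barrel's origin; the curled edge is then below the bead all round, the lid rests on the rim, and its top face is 103 mm above the counter
- small_lid: another lid of the same make in the rack's other place, 74 mm across, 30 mm thick, knob 20 mm across and 22 mm high; it belongs to a smaller barrel and stays where it is. Origin and axes as for the barrel lid. Its top edge is 86 mm above the counter
- rack: wooden drying rack, fixed: two round rails on which the lids stand, dowels 66 mm high round each place, a low front bar (30 mm high, at x = -63 mm) and a tall end cheek (78 mm high, x = 79 to 89 mm). Origin on the counter; x points to the tall cheek; 100 mm wide along y. The two places are at x = -31 and +31 mm, knobs along +x
- blower: black rubber bulb blower standing upright, 46 mm across, 82 mm high, origin under its centre; a bystander behind the barrel
- hammer: small goldsmith's hammer lying on the counter, 85 x 128 x 17 mm, origin under its middle, handle along y; a bystander
- rear_pack_canister: tall round canister that stands fixed on the counter, 82 mm across and 232 mm high, origin under its centre; an obstacle to pass over or keep clear of
- rear_bottle_plastic: plastic pump bottle that stands fixed on the counter, about 82 mm wide and 193 mm high, origin under its centre; an obstacle. The counter beside it, round x = 0.44, y = -0.225, is always free for laying the lid down
There are look-alikes about, which are no part of the job. Leave any green look-alike of the barrel_lid alone.

How it is judged (in metres and radians):
On the way, in this order (a step that is already met when the one before it is completed fails the run):
1. the barrel lid lies flat on the counter, knob up, and has been let go (angle between barrel_lid's own z axis and vertical below 0.08 rad and height (world z) of barrel_lid below 0.008 m and contact force between the fingers and barrel_lid below 0.3 N), for 0.3 s.
2. the lid has been set on the barrel's neck, level, its edge on the bead (horizontal distance between barrel_lid and barrel below 0.006 m and z of barrel_lid in the frame of barrel between 0.081 and 0.093 m and angle between the z axis of barrel_lid and the z axis of barrel, either way round below 0.12 rad), for 0.2 s.
At the end, for the whole second after the job is handed in: the barrel lid is fully home on the barrel all round: its origin within 2 mm of the seated height (73 mm above the barrel's origin), square to the barrel within 0.03 rad and centred within 5 mm, knob up; the barrel stands upright on the counter, everything at rest and let go (z of barrel_lid in the frame of barrel between 0.07 and 0.0752 m and angle between the z axis of barrel_lid and the z axis of barrel, either way round below 0.03 rad and angle between barrel_lid's own z axis and vertical below 0.08 rad and horizontal distance between barrel_lid and barrel below 0.005 m and height (world z) of barrel below 0.006 m and angle between barrel's own z axis and vertical below 0.05 rad and linear speed of each of barrel_lid, barrel below 0.02 m/s); the robot touches nothing.
It fails at once if the lid is pushed down on the barrel with more than 40 N: barrel and lid weigh 15 N, so the counter bears more than 55 N (contact force between barrel and rear_counter above 55 N).
It fails at once if the barrel is shifted by more than 30 mm or tipped (distance of barrel from where it was at the start of the episode above 0.03 m or angle between barrel's own z axis and vertical above 0.25 rad).
It fails at once if the small lid is disturbed (distance of small_lid from where it was at the start of the episode above 0.02 m).
It fails at once if the blower or the hammer is disturbed (distance of any of blower, hammer from where it was at the start of the episode above 0.02 m).
It also fails if it takes over 72 s, if anything falls off the work surface, if the arm or the gripper's body presses on something with over 40 N, if the wrist force passes 120 N, or if a joint passes its speed limit or range.

## Working session

There is one attempt and no reset: what is moved stays moved. The work goes in short steps, Python scripts to look and compute and a tool call to move; the robot and the scene stay as the last step left them, time stands still between calls to the robot, and variables do not carry over. Pictures are saved under pics/ and viewed, at most 11 in all, crops included, and the job is handed in when it is done.

Besides the shell and the picture viewer there is one more tool, called after "Call:" as name(argument=value, ...) on one line, values as JSON. servo_tool: Moves the arm, as the interface text tells. Its arguments: {"type":"object","properties":{"deltas":{"type":"array","items":{"type":"object","properties":{"tx":{"type":"number"},"ty":{"type":"number"},"tz":{"type":"number"},"ax":{"type":"number"},"ay":{"type":"number"},"az":{"type":"number"},"claw":{"type":"number"}}}}},"required":["deltas"]}

```bash
mkdir -p pics
cat > h.py <<'E'
from station import *
import numpy as np, cv2
def look(cams=("side","top"),labels=()):
    for c in cams:
        s=sense(); im=capture(c); cv2.imwrite(f"pics/{c}_{s['time_s']:.2f}.png",im); print(c,f"pics/{c}_{s['time_s']:.2f}.png")
        k=calibration(c)
        if c=="wrist":
            T=np.eye(4);T[:3,:3]=s['ee_rot'];T[:3,3]=s['tcp_pos'];M=T@np.array(k['hand_eye'])
        else: M=np.array(k['cam_to_world'])
        for l in labels:
            for d in recognise(l,c)[:3]:
                p=np.array(d['xyz']);w=M@np.r_[p,1]
                print(c,l,round(d['confidence'],2),w[:3].round(4),'px',int(k['fx']*p[0]/p[2]+k['cx']),int(k['fy']*p[1]/p[2]+k['cy']))
E
python3 - <<'E'
from h import *
look(labels=["barrel_lid","lid_knob","small_lid","barrel","rack","blower","hammer","rear_pack_canister","rear_bottle_plastic"])
a=cv2.imread([f for f in __import__('glob').glob('pics/side*')][0]);b=cv2.imread(__import__('glob').glob('pics/top*')[0])
cv2.imwrite('pics/both.png',cv2.resize(np.vstack([a,b]),(400,600)))
for c in("side","top"):
    k=calibration(c);print(c,k['fx'],k['cx'],k['cy'],np.array(k['cam_to_world']).round(3).tolist())
print(sense())
E
```

```text
side pics/side_0.00.png
side barrel_lid 0.69 [ 0.6917 -0.1434  0.0695] px 231 190
side barrel_lid 0.69 [ 0.3821 -0.0099  0.0648] px 356 237
side lid_knob 0.68 [ 0.5546 -0.3058  0.0906] px 293 153
side lid_knob 0.59 [ 0.3828 -0.0115  0.0661] px 356 236
side lid_knob 0.56 [ 0.6928 -0.1424  0.0695] px 230 191
side small_lid 0.8 [ 0.6761 -0.0862  0.0518] px 232 210
side small_lid 0.32 [ 0.6929 -0.1443  0.0713] px 230 190
side barrel 0.61 [ 0.5545 -0.3037  0.0913] px 293 153
side rack 0.63 [ 0.6566 -0.1111  0.0338] px 243 211
side blower 0.65 [ 0.6849 -0.254   0.0489] px 244 173
side hammer 0.6 [0.5482 0.1107 0.0131] px 272 289
side rear_pack_canister 0.54 [ 0.6571 -0.1115  0.0313] px 243 211
side rear_pack_canister 0.38 [0.5492 0.1113 0.0135] px 272 289
top pics/top_0.50.png
top barrel_lid 0.89 [ 0.3812 -0.0345  0.0806] px 252 301
top barrel_lid 0.82 [ 0.6905 -0.1371  0.0927] px 314 119
top lid_knob 0.73 [ 0.3794 -0.0341  0.0829] px 252 303
top lid_knob 0.68 [ 0.6833 -0.0743  0.0758] px 277 125
top lid_knob 0.59 [ 0.6911 -0.1339  0.0941] px 312 118
top small_lid 0.96 [ 0.6855 -0.0753  0.
[... 751 characters left out ...]
179e+01, -1.48175454e+01]), 'joint_velocities': array([-0.07179014,  0.02195703,  0.08114369, -0.02973014, -0.01626001,
       -0.05008687]), 'effort': array([-5.25875857e-04, -3.90475559e+01,  1.87626761e+01,  4.22444433e+00,
        1.54958636e-02, -2.90900130e-05]), 'tcp_pos': array([ 0.24212736, -0.57615738,  0.22256037]), 'ee_rot': array([[-9.21933719e-01, -3.87347671e-01,  2.13694080e-05],
       [-3.87347670e-01,  9.21933719e-01,  3.35040534e-05],
       [-3.26788949e-05,  2.26111262e-05, -9.99999999e-01]]), 'wrist_force': array([-0.20077667,  0.89565536,  0.43353202]), 'moment': array([ 0.00795184, -0.01462759, -0.02338152]), 'gripper_force': 0.0, 'gripper_width': 0.9969890135173906}
```

View pics/side_0.00.png

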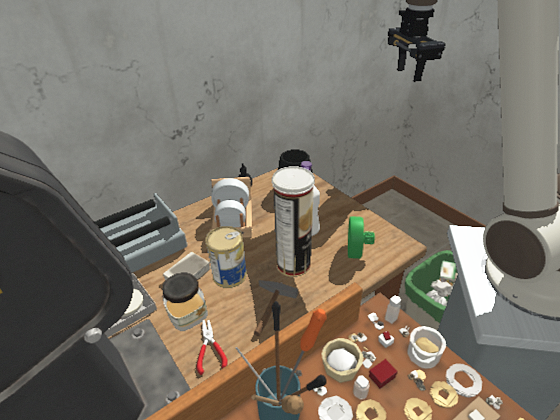

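View pics/top_0.50.png

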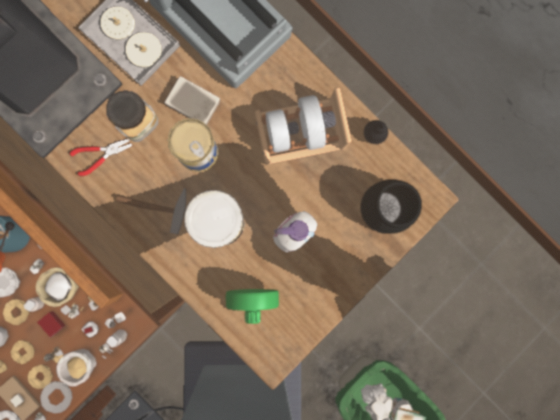

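Side picture: the rack with its two silver lids is at about (232,205), the green look-alike at (357,237), and the barrel behind the canister at (293,155). 
Top picture: candidates for barrel_lid are the large silver lid in the rack at (312,120) next to the tall cheek at (342,120), the small silver lid at (277,130), and the green one at (252,300). The larger silver lid in the rack fits the description. I'll confirm it in an enlarged wrist view from above the rack.

Call:
servo_tool(deltas=[{"tx":-540,"ty":257,"tz":-140,"az":0.245,"claw":87},{"tx":-540,"ty":257,"tz":-140,"az":0.245,"claw":87},{"tx":-540,"ty":257,"tz":-140,"az":0.245,"claw":87},{"tx":-540,"ty":257,"tz":-140,"az":0.245,"claw":87},{"tx":-540,"ty":257,"tz":-140,"az":0.245,"claw":87},{"tx":-540,"ty":257,"tz":-140,"az":0.245,"claw":87},{"tx":-540,"ty":257,"tz":-140,"az":0.245,"claw":87},{"tx":-540,"ty":257,"tz":-140,"az":0.245,"claw":87},{"tx":-540,"ty":257,"tz":-140,"az":0.245,"claw":87},{"tx":-540,"ty":257,"tz":-140,"az":0.245,"claw":87},{"tx":-540,"ty":257,"tz":-140,"az":0.245,"claw":87},{"tx":-540,"ty":257,"tz":-140,"az":0.245,"claw":87}])

```text
schema error: expected keys tx, ty, tz, ax, ay, az, claw
```

Call:
servo_tool(deltas=[{"tx":0},{"tx":0},{"tx":0},{"tx":0},{"tx":0},{"tx":0}])

```text
schema error: expected keys tx, ty, tz, ax, ay, az, claw
```

Call:
servo_tool(deltas=[{"tx":-540,"ty":257,"tz":-140,"ax":0,"ay":0,"az":0.245,"claw":87},{"tx":-540,"ty":257,"tz":-140,"ax":0,"ay":0,"az":0.245,"claw":87},{"tx":-540,"ty":257,"tz":-140,"ax":0,"ay":0,"az":0.245,"claw":87},{"tx":-540,"ty":257,"tz":-140,"ax":0,"ay":0,"az":0.245,"claw":87},{"tx":-540,"ty":257,"tz":-140,"ax":0,"ay":0,"az":0.245,"claw":87},{"tx":-540,"ty":257,"tz":-140,"ax":0,"ay":0,"az":0.245,"claw":87},{"tx":-540,"ty":257,"tz":-140,"ax":0,"ay":0,"az":0.245,"claw":87},{"tx":-540,"ty":257,"tz":-140,"ax":0,"ay":0,"az":0.245,"claw":87},{"tx":-540,"ty":257,"tz":-140,"ax":0,"ay":0,"az":0.245,"claw":87},{"tx":-540,"ty":257,"tz":-140,"ax":0,"ay":0,"az":0.245,"claw":87},{"tx":-540,"ty":257,"tz":-140,"ax":0,"ay":0,"az":0.245,"claw":87},{"tx":-540,"ty":257,"tz":-140,"ax":0,"ay":0,"az":0.245,"claw":87}])

```text
time_s: 2.0
tcp_pos: [0.5645, -0.2144, 0.3364]
ee_rot: [[-0.988, -0.153, 0.001], [-0.153, 0.988, -0.0], [-0.001, -0.0, -1.0]]
wrist_force: [0.5, -0.8, -0.3]
gripper_width: 0.998
gripper_force: 0.0
```

Run:
```python
from h import *
look(("wrist",),["barrel","barrel_rim","barrel_lid","small_lid","rack"])
k=calibration("wrist");print(k['fx'],k['cx'],k['cy'],np.array(k['hand_eye']).round(3).tolist()); s=sense();print(s['tcp_pos'],s['joints'].round(1))
```

```text
wrist pics/wrist_2.00.png
wrist barrel 0.87 [ 0.5553 -0.2794  0.0644] px 232 149
wrist barrel_rim 0.88 [ 0.5483 -0.282   0.0672] px 231 144
wrist barrel_lid 0.7 [ 0.6862 -0.145   0.0959] px 317 263
wrist barrel_lid 0.6 [ 0.3892 -0.0359  0.0786] px 456 40
wrist small_lid 0.9 [ 0.6775 -0.0923  0.0611] px 351 252
wrist rack 0.91 [ 0.6597 -0.1446  0.0233] px 316 226
wrist rack 0.44 [ 0.5503 -0.2828  0.064 ] px 230 145
330.9901465520279 280.81875306287367 203.46674809384726 [[0.0, -0.956, -0.292, 0.078], [1.0, 0.0, 0.0, 0.0], [-0.0, -0.292, 0.956, -0.163], [0.0, 0.0, 0.0, 1.0]]
[ 0.56297008 -0.21654597  0.33522686] [ -5.7  16.9   8.8   0.  -82.  -75.6]
```

Call:
servo_tool(deltas=[{"tx":-55,"ty":75,"tz":-20,"ax":0,"ay":0,"az":0,"claw":87},{"tx":-55,"ty":75,"tz":-20,"ax":0,"ay":0,"az":0,"claw":87},{"tx":-55,"ty":75,"tz":-20,"ax":0,"ay":0,"az":0,"claw":87},{"tx":-55,"ty":75,"tz":-20,"ax":0,"ay":0,"az":0,"claw":87},{"tx":-55,"ty":75,"tz":-20,"ax":0,"ay":0,"az":0,"claw":87},{"tx":-55,"ty":75,"tz":-20,"ax":0,"ay":0,"az":0,"claw":87}])

```text
time_s: 2.8
tcp_pos: [0.6056, -0.135, 0.3552]
ee_rot: [[-0.989, -0.151, -0.001], [-0.151, 0.989, -0.0], [0.001, -0.0, -1.0]]
wrist_force: [-0.3, 0.2, -0.6]
gripper_width: 0.999
gripper_force: 0.0
```

Run:
```python
from h import *
look(("wrist",),["barrel","barrel_lid","small_lid","rack"])
s=sense();print(s['tcp_pos'],s['joints'].round(1),s['ee_rot'].round(3).tolist())
```

```text
wrist pics/wrist_2.80.png
wrist barrel 0.87 [ 0.5514 -0.2826  0.0652] px 175 104
wrist barrel_lid 0.79 [ 0.6914 -0.1412  0.1024] px 266 228
wrist barrel_lid 0.64 [ 0.3919 -0.0187  0.0162] px 389 13
wrist small_lid 0.79 [ 0.677  -0.0813  0.0768] px 310 218
wrist small_lid 0.36 [ 0.5516 -0.2829  0.0663] px 175 104
wrist small_lid 0.33 [ 0.6937 -0.1413  0.1046] px 266 230
wrist rack 0.96 [ 0.67   -0.1451  0.0267] px 267 197
[ 0.60600506 -0.13464888  0.355524  ] [  2.4  18.5  13.9   0.  -85.4 -83.7] [[-0.989, -0.151, -0.0], [-0.151, 0.989, -0.0], [0.0, -0.0, -1.0]]
```

Run:
```python
from h import *
im=cv2.imread('pics/wrist_2.80.png')
cv2.imwrite('pics/crop1.png',cv2.resize(im[90:290,130:400],(0,0),fx=2.9,fy=2.9,interpolation=2))
```

```text
(no output)
```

View pics/crop1.png

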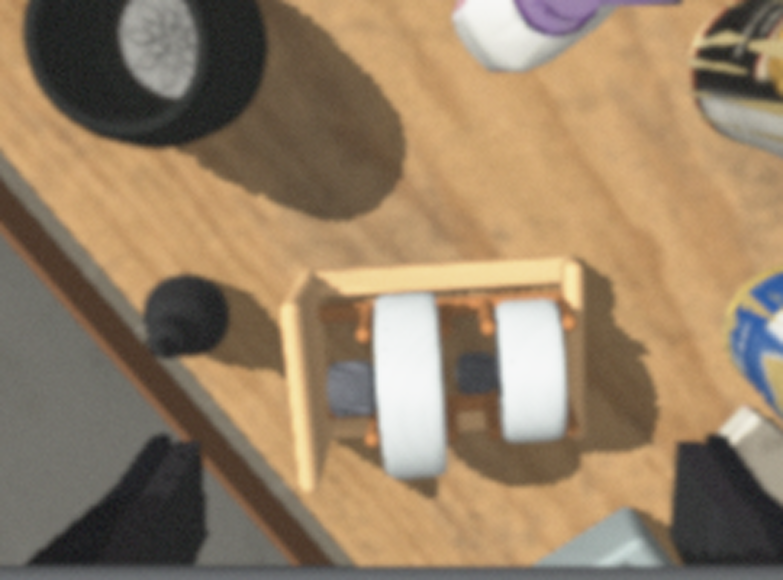

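```bash
cat > fit.py <<'E'
from h import *
from scipy.optimize import minimize
th=np.linspace(0,2*np.pi,40,endpoint=False)
def cam(c):
    k=calibration(c); s=sense()
    if c=="wrist":
        T=np.eye(4);T[:3,:3]=s['ee_rot'];T[:3,3]=s['tcp_pos'];M=T@np.array(k['hand_eye'])
    else: M=np.array(k['cam_to_world'])
    return k,np.linalg.inv(M)
def proj(kM,P):
    k,W=kM; q=P@W[:3,:3].T+W[:3,3]
    return np.c_[k['fx']*q[:,0]/q[:,2]+k['cx'],k['fy']*q[:,1]/q[:,2]+k['cy']]
def hull(kM,P):
    m=np.zeros((420*4,560*4),np.uint8)
    cv2.fillConvexPoly(m,cv2.convexHull(((proj(kM,P)*4+2)).astype(np.float32)).astype(np.int32),1)
    return cv2.resize(m.astype(np.float32),(560,420),interpolation=cv2.INTER_AREA)
def masks(label,c,near):
    kM=cam(c); im=capture(c); u=proj(kM,np.array([near]))[0]; best=None
    for d in trace(label,c):
        m=d['mask']; ys,xs=np.nonzero(m)
        if len(xs) and np.hypot(xs.mean()-u[0],ys.mean()-u[1])<40 and best is None: best=m; print(c,label,round(d['confidence'],2),m.sum())
    return kM,best
def fitpts(model,x0,obs,step):
    f=lambda x:sum(np.abs(hull(k,model(x))-m).sum()/m.sum() for k,m in obs)
    x0=np.array(x0,float); S=np.vstack([x0]+[x0+np.eye(len(x0))[i]*step[i] for i in range(len(x0))])
    r=minimize(f,x0,method='Nelder-Mead',options=dict(initial_simplex=S,xatol=1e-5,fatol=1e-5,maxiter=250))
    return r.x,r.fun
E
python3 - <<'E'
from fit import *
def lid(x,R=.047,t=.015):
    d=np.array([np.cos(x[2]),np.sin(x[2]),0]);n=np.array([-d[1],d[0],0]);c=np.array([x[0],x[1],.061])
    ring=R*(np.cos(th)[:,None]*n+np.sin(th)[:,None]*[0,0,1])
    return np.vstack([c+ring+t*d,c+ring-t*d])
o=[masks("barrel_lid",c,[.69,-.14,.07]) for c in("wrist","top")]
for kk in (o,o[:1],o[1:]):
    if all(m is not None for _,m in kk): x,f=fitpts(lid,[.69,-.14,-1.41],kk,[.01,.01,.1]);print(x.round(4),np.degrees(x[2]).round(1),round(f,3))
def bar(x): return np.vstack([np.c_[x[0]+r*np.cos(th),x[1]+r*np.sin(th),0*th+z] for r,z in((.049,0),(.049,.066),(.04,.1))])
b=[masks("barrel",c,[.55,-.28,.06]) for c in("wrist","top")]
for kk in (b,b[:1],b[1:]):
    if all(m is not None for _,m in kk): print('bar',*fitpts(bar,[.55,-.28],kk,[.01,.01]))
k=cam("top")
for c in("wrist","top"): 
    for d in recognise("rear_bottle_plastic",c)[:2]: print(c,d)
E
```

```text
top barrel_lid 0.56 749
[ 0.6975 -0.1421 -1.4701] -84.2 0.751
wrist barrel 0.63 4918
top barrel 0.83 2530
bar [ 0.54950066 -0.27907743] 0.21427318095822878
bar [ 0.55095325 -0.27860136] 0.07303527856852379
bar [ 0.5460408  -0.27786034] 0.12482707509881423
wrist {'xyz': [-0.1404, -0.1306, 0.4343], 'confidence': 0.74}
```

Run:
```python
from fit import *
def lid(x,R=.047,t=.015):
    d=np.array([np.cos(x[2]),np.sin(x[2]),0]);n=np.array([-d[1],d[0],0]);c=np.array([x[0],x[1],.014+R])
    ring=R*(np.cos(th)[:,None]*n+np.sin(th)[:,None]*[0,0,1])
    return np.vstack([c+ring+t*d,c+ring-t*d])
def seg(c,near):
    kM=cam(c);im=capture(c);h=cv2.cvtColor(im,cv2.COLOR_BGR2HSV)
    m=((h[...,1]<45)&(h[...,2]>140)).astype(np.uint8)
    n,l=cv2.connectedComponents(m,connectivity=4);u,v=proj(kM,np.array([near]))[0].astype(int)
    mm=l==l[v,u];ys,xs=np.nonzero(mm);print(c,(u,v),mm.sum(),xs.min(),xs.max(),ys.min(),ys.max());return kM,mm.astype(np.float32)
for near,R in(([.69,-.141,.1],.047),([.682,-.08,.08],.037)):
    o=[seg(c,near) for c in("wrist","top")]
    for kk in (o,o[:1],o[1:]):
        x,f=fitpts(lambda x:lid(x,R),[near[0],near[1],-1.45],kk,[.01,.01,.1]);print(x.round(4),np.degrees(x[2]).round(1),round(f,3))
for d in trace("rack","wrist")[:1]:
    m=d['mask'].astype(np.uint8); print(cv2.minAreaRect(cv2.findNonZero(m)))
```

```text
wrist (np.int64(265), np.int64(225)) 1434 257 282 190 253
top (np.int64(317), np.int64(118)) 529 305 325 107 139
[ 0.6969 -0.1348 -1.3782] -79.0 1.442
[ 0.6959 -0.1348 -1.3642] -78.2 0.056
[ 0.6874 -0.1404 -1.7239] -98.8 1.168
wrist (np.int64(310), np.int64(221)) 1076 300 324 193 240
top (np.int64(280), np.int64(125)) 159294 0 559 0 419
[ 0.6834 -0.0755 -1.3521] -77.5 1.069
[ 0.6834 -0.0755 -1.3521] -77.5 0.075
[ 0.655  -0.1052 -0.5154] -29.5 0.994
((279.16497802734375, 216.8096466064453), (75.87810516357422, 104.37692260742188), 85.91438293457031)
```

Confirmed: the crop shows the larger silver lid at about (410,385), knob towards the cheek on the left, and the small lid at (530,370). Fitted positions: lid centre (0.696, -0.135) with its axis at -78°, the two lids 60 mm apart (62 mm expected), and the barrel at (0.550, -0.279).

Call:
servo_tool(deltas=[{"tx":-89,"ty":-14,"tz":0,"ax":0,"ay":0,"az":-0.054,"claw":48},{"tx":-89,"ty":-14,"tz":40,"ax":0,"ay":0,"az":-0.054,"claw":48},{"tx":-89,"ty":-14,"tz":80,"ax":0,"ay":0,"az":-0.054,"claw":48},{"tx":-89,"ty":-14,"tz":120,"ax":0,"ay":0,"az":-0.054,"claw":48},{"tx":-89,"ty":-14,"tz":160,"ax":0,"ay":0,"az":-0.054,"claw":48},{"tx":-89,"ty":-14,"tz":190,"ax":0,"ay":0,"az":-0.054,"claw":48},{"tx":-89,"ty":-14,"tz":190,"ax":0,"ay":0,"az":-0.054,"claw":48},{"tx":-89,"ty":-14,"tz":190,"ax":0,"ay":0,"az":-0.054,"claw":48}])

```text
time_s: 4.47
tcp_pos: [0.6956, -0.1342, 0.1636]
ee_rot: [[-0.979, -0.206, -0.005], [-0.206, 0.979, -0.001], [0.005, 0.0, -1.0]]
wrist_force: [0.6, -0.4, 0.8]
gripper_width: 0.573
gripper_force: 0.0
```

Run:
```python
from h import *
look(("wrist",),["barrel_lid"])
import glob;f=sorted(glob.glob('pics/wrist_3*'))[-1];im=cv2.imread(f)
cv2.imwrite('pics/crop2.png',im)
s=sense();print(s['tcp_pos'],s['gripper_width'],s['ee_rot'].round(3).tolist(),s['joints'].round(1))
```

```text
wrist pics/wrist_4.47.png
wrist barrel_lid 0.69 [ 0.6895 -0.141   0.1055] px 273 208Traceback (most recent call last):
  File "<stdin>", line 3, in <module>
IndexError: list index out of range
```

View pics/wrist_4.47.png

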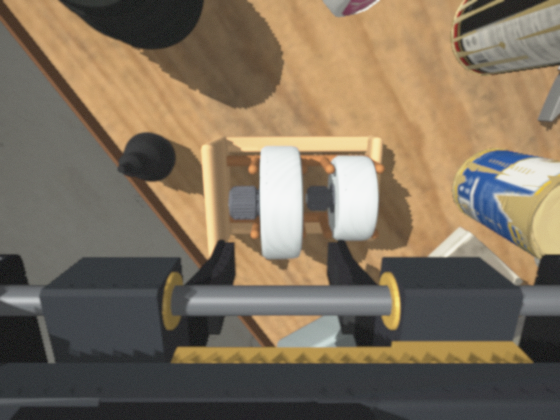

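The picture shows the large lid (260–302, 147–258) midway between the fingertips (225 and 337 px). Go down and grip.

Call:
servo_tool(deltas=[{"tx":0,"ty":0,"tz":30,"ax":0,"ay":0,"az":0,"claw":48},{"tx":0,"ty":0,"tz":55,"ax":0,"ay":0,"az":0,"claw":48},{"tx":0,"ty":0,"tz":72,"ax":0,"ay":0,"az":0,"claw":48},{"tx":0,"ty":0,"tz":80,"ax":0,"ay":0,"az":0,"claw":48},{"tx":0,"ty":0,"tz":80,"ax":0,"ay":0,"az":0,"claw":48},{"tx":0,"ty":0,"tz":80,"ax":0,"ay":0,"az":0,"claw":20},{"tx":0,"ty":0,"tz":80,"ax":0,"ay":0,"az":0,"claw":20},{"tx":0,"ty":0,"tz":80,"ax":0,"ay":0,"az":0,"claw":20},{"tx":0,"ty":0,"tz":80,"ax":0,"ay":0,"az":0,"claw":20},{"tx":0,"ty":0,"tz":80,"ax":0,"ay":0,"az":0,"claw":20},{"tx":0,"ty":0,"tz":80,"ax":0,"ay":0,"az":0,"claw":20},{"tx":0,"ty":0,"tz":80,"ax":0,"ay":0,"az":0,"claw":20}])

```text
time_s: 5.57
tcp_pos: [0.6977, -0.134, 0.0873]
ee_rot: [[-0.979, -0.206, 0.003], [-0.206, 0.979, -0.001], [-0.003, -0.001, -1.0]]
wrist_force: [-1.4, 0.0, 5.9]
gripper_width: 0.337
gripper_force: 29.9
```

Call:
servo_tool(deltas=[{"tx":0,"ty":0,"tz":-20,"ax":0,"ay":0,"az":0,"claw":20},{"tx":0,"ty":0,"tz":-55,"ax":0,"ay":0,"az":0,"claw":20},{"tx":0,"ty":0,"tz":-95,"ax":0,"ay":0,"az":0,"claw":20},{"tx":0,"ty":0,"tz":-135,"ax":0,"ay":0,"az":0,"claw":20},{"tx":0,"ty":0,"tz":-175,"ax":0,"ay":0,"az":0,"claw":20},{"tx":0,"ty":0,"tz":-210,"ax":0,"ay":0,"az":0,"claw":20},{"tx":20,"ty":-3,"tz":-220,"ax":0,"ay":0,"az":-0.1,"claw":20},{"tx":50,"ty":-6,"tz":-220,"ax":0,"ay":0,"az":-0.22,"claw":20},{"tx":80,"ty":-10,"tz":-220,"ax":0,"ay":0,"az":-0.34,"claw":20},{"tx":110,"ty":-14,"tz":-220,"ax":0,"ay":0,"az":-0.46,"claw":20},{"tx":140,"ty":-17,"tz":-220,"ax":0,"ay":0,"az":-0.58,"claw":20},{"tx":170,"ty":-21,"tz":-220,"ax":0,"ay":0,"az":-0.7,"claw":20}])

```text
time_s: 6.57
tcp_pos: [0.5324, -0.1894, 0.3043]
ee_rot: [[-0.612, -0.791, -0.002], [-0.791, 0.612, 0.001], [0.001, 0.003, -1.0]]
wrist_force: [1.0, 0.7, -0.4]
gripper_width: 0.34
gripper_force: 29.9
```

Call:
servo_tool(deltas=[{"tx":20,"ty":13,"tz":0,"ax":0,"ay":0,"az":-0.12,"claw":20},{"tx":40,"ty":26,"tz":0,"ax":0,"ay":0,"az":-0.24,"claw":20},{"tx":60,"ty":39,"tz":0,"ax":0,"ay":0,"az":-0.36,"claw":20},{"tx":75,"ty":49,"tz":0,"ax":0,"ay":0,"az":-0.48,"claw":20},{"tx":85,"ty":55,"tz":0,"ax":0,"ay":0,"az":-0.6,"claw":20},{"tx":91,"ty":59,"tz":0,"ax":0,"ay":0,"az":-0.72,"claw":20},{"tx":91,"ty":59,"tz":0,"ax":0,"ay":0,"az":-0.84,"claw":20},{"tx":91,"ty":59,"tz":0,"ax":0,"ay":0,"az":-0.96,"claw":20},{"tx":91,"ty":59,"tz":0,"ax":0,"ay":0,"az":-1.08,"claw":20},{"tx":91,"ty":59,"tz":0,"ax":0,"ay":0,"az":-1.18,"claw":20},{"tx":91,"ty":59,"tz":0,"ax":0,"ay":0,"az":-1.236,"claw":20},{"tx":91,"ty":59,"tz":0,"ax":0,"ay":0,"az":-1.236,"claw":20}])

```text
time_s: 7.57
tcp_pos: [0.4313, -0.2244, 0.3046]
ee_rot: [[0.542, -0.84, -0.002], [-0.84, -0.542, 0.001], [-0.002, 0.001, -1.0]]
wrist_force: [-0.4, -0.9, -0.9]
gripper_width: 0.338
gripper_force: 29.9
```

Run:
```python
from fit import *
s=sense();print(s['tcp_pos'],s['ee_rot'].round(3).tolist(),s['joints'].round(1))
k,W=cam("top"); im=capture("top")
# counter edge & free place overlay: 47 mm circles on the counter, and candidate bottle / barrel bases
for (x,y,r,col) in((.44,-.225,.047,(0,0,255)),(.45,-.215,.047,(0,255,0)),(.55,-.279,.049,(255,0,0))):
    P=np.c_[x+r*np.cos(th),y+r*np.sin(th),0*th]; cv2.polylines(im,[proj((k,W),P).astype(np.int32)],True,col,1)
cv2.imwrite('pics/top_place.png',cv2.resize(im[100:400,200:500],(600,600)))
```

```text
[ 0.43133924 -0.22442231  0.30458255] [[0.542, -0.84, -0.002], [-0.84, -0.542, 0.001], [-0.002, 0.001, -1.0]] [ -8.3   5.4 -10.   -0.  -74.8  41.2]
```

View pics/top_place.png

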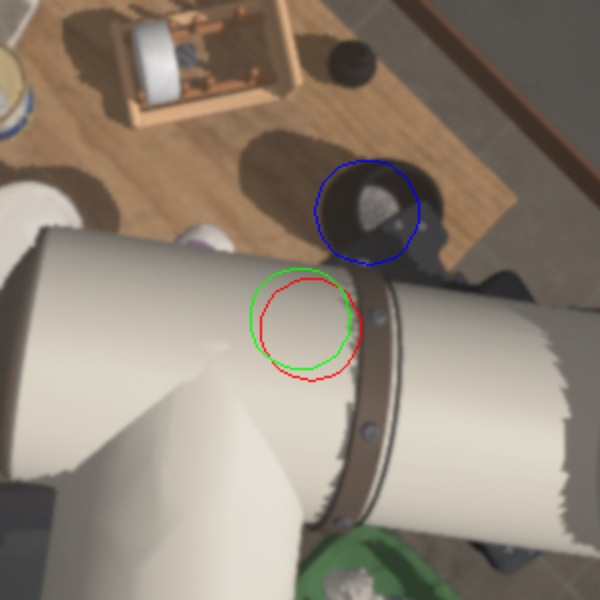

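Call:
servo_tool(deltas=[{"tx":3,"ty":-10,"tz":20,"ax":0.1,"ay":0,"az":0,"claw":20},{"tx":3,"ty":-23,"tz":50,"ax":0.22,"ay":0,"az":0,"claw":20},{"tx":3,"ty":-23,"tz":80,"ax":0.34,"ay":0,"az":0,"claw":20},{"tx":3,"ty":-23,"tz":110,"ax":0.46,"ay":0,"az":0,"claw":20},{"tx":3,"ty":-23,"tz":130,"ax":0.58,"ay":0,"az":0,"claw":20},{"tx":3,"ty":-23,"tz":150,"ax":0.69,"ay":0,"az":0,"claw":20},{"tx":3,"ty":-23,"tz":170,"ax":0.785,"ay":0,"az":0,"claw":20},{"tx":3,"ty":-23,"tz":180,"ax":0.785,"ay":0,"az":0,"claw":20},{"tx":3,"ty":-23,"tz":180,"ax":0.785,"ay":0,"az":0,"claw":20},{"tx":3,"ty":-23,"tz":180,"ax":0.785,"ay":0,"az":0,"claw":20}])

```text
time_s: 8.45
tcp_pos: [0.4518, -0.2158, 0.1242]
ee_rot: [[0.539, -0.599, 0.592], [-0.843, -0.38, 0.382], [-0.004, -0.705, -0.709]]
wrist_force: [0.7, -1.3, -0.3]
gripper_width: 0.337
gripper_force: 30.0
```

Run:
```python
from h import *
s=sense();print(s['joints'].round(1),s['wrist_force'].round(1)); look(("wrist","side"),["barrel_lid","barrel"])
```

```text
[-39.2  16.7 -20.1 -56.9 -53.2 107.6] [ 0.7 -1.3 -0.3]
wrist pics/wrist_8.45.png
wrist barrel_lid 0.97 [ 0.4659 -0.2407  0.14  ] px 264 217
wrist barrel 0.86 [ 0.5266 -0.285   0.0683] px 318 72
wrist barrel 0.49 [ 0.4602 -0.2372  0.1371] px 272 229
side pics/side_8.60.png
side barrel_lid 0.89 [ 0.4628 -0.1856  0.1241] px 325 168
side barrel_lid 0.74 [ 0.3777 -0.0134  0.0649] px 358 236
side barrel 0.66 [ 0.5583 -0.303   0.0912] px 291 153
```

Call:
servo_tool(deltas=[{"tx":0,"ty":12,"tz":12,"ax":0,"ay":0,"az":0,"claw":20},{"tx":0,"ty":26,"tz":26,"ax":0,"ay":0,"az":0,"claw":20},{"tx":0,"ty":36,"tz":36,"ax":0,"ay":0,"az":0,"claw":20},{"tx":0,"ty":40,"tz":40,"ax":0,"ay":0,"az":0,"claw":20},{"tx":0,"ty":42,"tz":42,"ax":0,"ay":0,"az":0,"claw":20},{"tx":0,"ty":42,"tz":42,"ax":0,"ay":0,"az":0,"claw":20},{"tx":0,"ty":42,"tz":42,"ax":0,"ay":0,"az":0,"claw":20}])

```text
time_s: 9.33
tcp_pos: [0.4535, -0.215, 0.067]
ee_rot: [[0.542, -0.594, 0.595], [-0.84, -0.384, 0.382], [0.002, -0.707, -0.707]]
wrist_force: [-0.2, 0.0, 0.2]
gripper_width: 0.337
gripper_force: 30.0
```

Call:
servo_tool(deltas=[{"tx":0,"ty":2,"tz":2,"ax":0,"ay":0,"az":0,"claw":20},{"tx":0,"ty":2,"tz":2,"ax":0,"ay":0,"az":0,"claw":20},{"tx":0,"ty":2,"tz":2,"ax":0,"ay":0,"az":0,"claw":20}])

```text
time_s: 9.58
tcp_pos: [0.4531, -0.2149, 0.0637]
ee_rot: [[0.541, -0.594, 0.595], [-0.841, -0.383, 0.382], [0.001, -0.707, -0.707]]
wrist_force: [1.0, -1.1, -1.1]
gripper_width: 0.334
gripper_force: 30.0
```

Call:
servo_tool(deltas=[{"tx":0,"ty":1,"tz":1,"ax":0,"ay":0,"az":0,"claw":20},{"tx":0,"ty":1,"tz":1,"ax":0,"ay":0,"az":0,"claw":20},{"tx":0,"ty":1,"tz":1,"ax":0,"ay":0,"az":0,"claw":20}])

```text
time_s: 9.83
tcp_pos: [0.4529, -0.2149, 0.0619]
ee_rot: [[0.541, -0.595, 0.594], [-0.841, -0.383, 0.383], [-0.0, -0.707, -0.707]]
wrist_force: [0.3, 0.8, -0.3]
gripper_width: 0.336
gripper_force: 30.0
```

Call:
servo_tool(deltas=[{"tx":0,"ty":1.5,"tz":1.5,"ax":0,"ay":0,"az":0,"claw":20},{"tx":0,"ty":1.5,"tz":1.5,"ax":0,"ay":0,"az":0,"claw":20},{"tx":0,"ty":1.5,"tz":1.5,"ax":0,"ay":0,"az":0,"claw":20}])

```text
time_s: 10.08
tcp_pos: [0.4532, -0.2151, 0.0607]
ee_rot: [[0.542, -0.593, 0.595], [-0.84, -0.384, 0.383], [0.001, -0.708, -0.706]]
wrist_force: [-2.9, -0.8, 4.9]
gripper_width: 0.338
gripper_force: 30.0
```

Call:
servo_tool(deltas=[{"tx":0,"ty":1,"tz":1,"ax":0,"ay":0,"az":0,"claw":20},{"tx":0,"ty":1,"tz":1,"ax":0,"ay":0,"az":0,"claw":20},{"tx":0,"ty":1,"tz":1,"ax":0,"ay":0,"az":0,"claw":20}])

```text
time_s: 10.33
tcp_pos: [0.4532, -0.2153, 0.0605]
ee_rot: [[0.543, -0.592, 0.596], [-0.84, -0.384, 0.383], [0.002, -0.709, -0.706]]
wrist_force: [-6.5, -1.9, 11.5]
gripper_width: 0.34
gripper_force: 30.0
```

Call:
servo_tool(deltas=[{"tx":0,"ty":0,"tz":0,"ax":0,"ay":0,"az":0,"claw":44},{"tx":0,"ty":0,"tz":0,"ax":0,"ay":0,"az":0,"claw":44},{"tx":0,"ty":0,"tz":0,"ax":0,"ay":0,"az":0,"claw":44},{"tx":0,"ty":0,"tz":-20,"ax":0,"ay":0,"az":0,"claw":44},{"tx":0,"ty":0,"tz":-60,"ax":0,"ay":0,"az":0,"claw":44},{"tx":0,"ty":0,"tz":-100,"ax":0,"ay":0,"az":0,"claw":44},{"tx":0,"ty":0,"tz":-130,"ax":0,"ay":0,"az":0,"claw":44},{"tx":0,"ty":0,"tz":-130,"ax":0,"ay":0,"az":0,"claw":44},{"tx":0,"ty":0,"tz":-130,"ax":0,"ay":0,"az":0,"claw":44},{"tx":0,"ty":0,"tz":-130,"ax":0,"ay":0,"az":0,"claw":44}])

```text
time_s: 11.17
tcp_pos: [0.3758, -0.2639, 0.1497]
ee_rot: [[0.541, -0.595, 0.594], [-0.841, -0.382, 0.384], [-0.001, -0.707, -0.707]]
wrist_force: [-0.0, 0.1, -0.7]
gripper_width: 0.504
gripper_force: 0.0
```

```bash
python3 - <<'E'
from h import *
look(("wrist",),["barrel_lid","lid_knob","barrel"])
look(("side",),["barrel_lid","lid_knob","small_lid"])
E
ls pics
```

```text
wrist pics/wrist_11.17.png
wrist barrel_lid 0.82 [ 0.4395 -0.2413  0.0316] px 324 178
wrist barrel_lid 0.75 [ 0.3808 -0.0716  0.0613] px 270 334
wrist barrel_lid 0.34 [ 0.5257 -0.2922  0.0712] px 256 72
wrist lid_knob 0.92 [ 0.3836 -0.0713  0.0606] px 269 332
wrist lid_knob 0.88 [ 0.4347 -0.2384  0.028 ] px 328 183
wrist barrel 0.62 [ 0.5265 -0.2913  0.067 ] px 259 73
side pics/side_11.37.png
side barrel_lid 0.95 [ 0.4354 -0.2089  0.026 ] px 334 196
side barrel_lid 0.74 [ 0.382  -0.0147  0.0653] px 356 235
side lid_knob 0.83 [ 0.3845 -0.013   0.0647] px 355 236
side lid_knob 0.71 [ 0.4391 -0.2115  0.0317] px 333 193
side small_lid 0.92 [ 0.6818 -0.0834  0.0534] px 230 210
both.png
crop1.png
side_0.00.png
side_11.37.png
side_8.60.png
top_0.50.png
top_place.png
wrist_11.17.png
wrist_2.00.png
wrist_2.80.png
wrist_4.47.png
wrist_8.45.png
```

Call:
servo_tool(deltas=[{"tx":0,"ty":-20,"tz":-15,"ax":0,"ay":0,"az":0,"claw":60},{"tx":-2,"ty":-50,"tz":-15,"ax":-0.1,"ay":0,"az":0,"claw":60},{"tx":-4,"ty":-75,"tz":-10,"ax":-0.22,"ay":0,"az":0,"claw":60},{"tx":-5,"ty":-101,"tz":2,"ax":-0.34,"ay":0,"az":0,"claw":60},{"tx":-5,"ty":-101,"tz":2,"ax":-0.46,"ay":0,"az":0,"claw":60},{"tx":-5,"ty":-101,"tz":2,"ax":-0.58,"ay":0,"az":0,"claw":60},{"tx":-5,"ty":-101,"tz":2,"ax":-0.7,"ay":0,"az":0,"claw":60},{"tx":-5,"ty":-101,"tz":2,"ax":-0.785,"ay":0,"az":0,"claw":60},{"tx":-5,"ty":-101,"tz":2,"ax":-0.785,"ay":0,"az":0,"claw":60},{"tx":-5,"ty":-101,"tz":2,"ax":-0.785,"ay":0,"az":0,"claw":60}])

```text
time_s: 12.4
tcp_pos: [0.4353, -0.2192, 0.2194]
ee_rot: [[0.545, -0.839, -0.002], [-0.839, -0.545, -0.0], [-0.001, 0.002, -1.0]]
wrist_force: [-0.6, 0.6, -0.4]
gripper_width: 0.693
gripper_force: 0.0
```

```bash
cat >> fit.py <<'E'
def ring(x,r,z): return np.c_[x[0]+r*np.cos(th),x[1]+r*np.sin(th),0*th+z]
def flatlid(x,z=0.): return np.vstack([ring(x,.047,z+.003),ring(x,.047,z+.027)])
def seglid(c,near,smax=60,vmin=110):
    kM=cam(c);im=capture(c);h=cv2.cvtColor(im,cv2.COLOR_BGR2HSV)
    m=((h[...,1]<smax)&(h[...,2]>vmin)).astype(np.uint8)
    n,l,st,ce=cv2.connectedComponentsWithStats(m,connectivity=4);u=proj(kM,np.array([near]))[0]
    i=min((i for i in range(1,n) if st[i,4]>800),key=lambda i:np.hypot(*(ce[i]-u)));mm=(l==i).astype(np.uint8)
    print(c,st[i],ce[i].round(0),u.round(0))
    f=np.zeros_like(mm);cv2.drawContours(f,cv2.findContours(mm,0,2)[0],-1,1,-1);return kM,f.astype(np.float32)
E
python3 - <<'E'
from fit import *
look(("wrist",),["barrel_lid","lid_knob","barrel_rim","barrel"])
for c in("wrist",):
    o=[seglid(c,[.437,-.22,.03])];print(fitpts(flatlid,[.437,-.22],o,[.01,.01]))
    o=[masks("barrel_lid",c,[.437,-.22,.03])]
    if o[0][1] is not None:print(fitpts(flatlid,[.437,-.22],o,[.01,.01]))
    o=[masks("lid_knob",c,[.437,-.22,.05])]
    if o[0][1] is not None:print('knob',fitpts(lambda x:np.vstack([ring(x,.013,.03),ring(x,.013,.056)]),[.437,-.22],o,[.01,.01]))
s=sense();print(s['tcp_pos'],s['ee_rot'].round(3).tolist(),s['joints'].round(1))
E
ls -t pics|head -2
```

```text
wrist pics/wrist_12.40.png
wrist barrel_lid 0.74 [ 0.3873 -0.0531  0.0728] px 237 334
wrist barrel_lid 0.66 [ 0.4492 -0.2308  0.0355] px 277 165
wrist lid_knob 0.95 [ 0.3896 -0.0532  0.0726] px 235 332
wrist lid_knob 0.94 [ 0.4498 -0.2317  0.0286] px 277 163
wrist barrel_rim 0.61 [ 0.5558 -0.2806  0.0674] px 205 59
wrist barrel 0.76 [ 0.5594 -0.2798  0.0639] px 202 58
wrist [ 235  126   86   86 5672] [278. 169.] [280. 180.]
(array([ 0.44404111, -0.2263818 ]), np.float64(0.013361326418817043))
wrist barrel_lid 0.7 5675
(array([ 0.44426776, -0.22628122]), np.float64(0.022356828193832598))
[ 0.43391775 -0.22135314  0.22051402] [[0.54, -0.841, 0.001], [-0.841, -0.54, 0.0], [0.0, -0.001, -1.0]] [ -7.9   8.6 -18.5  -0.  -62.9  40.6]
wrist_12.40.png
side_11.37.png
```

View pics/wrist_12.40.png

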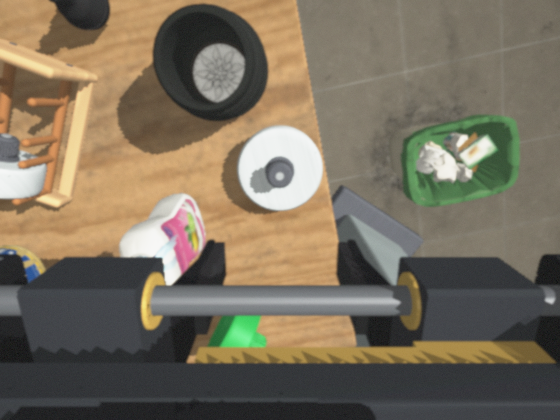

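The picture shows the lid flat, knob up, at (280,168), clear of the barrel and bottle. Now take it by the knob, turning the gripper a little to stay clear of the bottle.

Call:
servo_tool(deltas=[{"tx":10,"ty":-5,"tz":20,"ax":0,"ay":0,"az":0.1,"claw":60},{"tx":10,"ty":-5,"tz":60,"ax":0,"ay":0,"az":0.19,"claw":60},{"tx":10,"ty":-5,"tz":100,"ax":0,"ay":0,"az":0.19,"claw":60},{"tx":10,"ty":-5,"tz":120,"ax":0,"ay":0,"az":0.19,"claw":60},{"tx":10,"ty":-5,"tz":120,"ax":0,"ay":0,"az":0.19,"claw":60},{"tx":10,"ty":-5,"tz":120,"ax":0,"ay":0,"az":0.19,"claw":60}])

```text
time_s: 13.4
tcp_pos: [0.4437, -0.2269, 0.1]
ee_rot: [[0.373, -0.928, -0.002], [-0.928, -0.373, -0.0], [-0.0, 0.002, -1.0]]
wrist_force: [0.8, -0.0, 0.7]
gripper_width: 0.686
gripper_force: 0.0
```

Run:
```python
from fit import *
o=[seglid("wrist",[.444,-.2263,.03])];print(fitpts(flatlid,[.444,-.2263],o,[.01,.01]))
s=sense();print(s['tcp_pos'],s['ee_rot'].round(3).tolist(),s['joints'].round(1))
```

```text
wrist [  221   149   125   122 11472] [283. 210.] [283. 216.]
(array([ 0.4440633 , -0.22628812]), np.float64(0.011522728949785233))
[ 0.44490505 -0.22714904  0.10143481] [[0.373, -0.928, 0.002], [-0.928, -0.373, -0.001], [0.002, -0.001, -1.0]] [ -8.4  17.3 -26.5   0.1 -46.1  30.2]
```

Call:
servo_tool(deltas=[{"tx":0,"ty":0,"tz":25,"ax":0,"ay":0,"az":0,"claw":60},{"tx":0,"ty":0,"tz":50,"ax":0,"ay":0,"az":0,"claw":60},{"tx":0,"ty":0,"tz":62,"ax":0,"ay":0,"az":0,"claw":60},{"tx":0,"ty":0,"tz":66,"ax":0,"ay":0,"az":0,"claw":60},{"tx":0,"ty":0,"tz":66,"ax":0,"ay":0,"az":0,"claw":60},{"tx":0,"ty":0,"tz":66,"ax":0,"ay":0,"az":0,"claw":60}])

```text
time_s: 13.95
tcp_pos: [0.4455, -0.227, 0.0361]
ee_rot: [[0.373, -0.928, 0.004], [-0.928, -0.373, -0.001], [0.002, -0.003, -1.0]]
wrist_force: [0.2, 0.3, -0.2]
gripper_width: 0.69
gripper_force: 0.0
```

Call:
servo_tool(deltas=[{"tx":0,"ty":0,"tz":0,"ax":0,"ay":0,"az":0,"claw":16},{"tx":0,"ty":0,"tz":0,"ax":0,"ay":0,"az":0,"claw":16},{"tx":0,"ty":0,"tz":0,"ax":0,"ay":0,"az":0,"claw":16},{"tx":0,"ty":0,"tz":0,"ax":0,"ay":0,"az":0,"claw":16},{"tx":0,"ty":0,"tz":0,"ax":0,"ay":0,"az":0,"claw":16},{"tx":0,"ty":0,"tz":0,"ax":0,"ay":0,"az":0,"claw":16},{"tx":0,"ty":0,"tz":0,"ax":0,"ay":0,"az":0,"claw":16}])

```text
time_s: 14.53
tcp_pos: [0.4434, -0.2267, 0.0344]
ee_rot: [[0.373, -0.928, -0.001], [-0.928, -0.373, 0.0], [-0.0, 0.001, -1.0]]
wrist_force: [-1.1, 0.1, 1.6]
gripper_width: 0.291
gripper_force: 30.2
```

Call:
servo_tool(deltas=[{"tx":0,"ty":0,"tz":-25,"ax":0,"ay":0,"az":0,"claw":16},{"tx":0,"ty":0,"tz":-60,"ax":0,"ay":0,"az":0,"claw":16},{"tx":0,"ty":0,"tz":-100,"ax":0,"ay":0,"az":0,"claw":16},{"tx":0,"ty":0,"tz":-140,"ax":0,"ay":0,"az":0,"claw":16},{"tx":0,"ty":0,"tz":-165,"ax":0,"ay":0,"az":0,"claw":16},{"tx":0,"ty":0,"tz":-165,"ax":0,"ay":0,"az":0,"claw":16},{"tx":0,"ty":0,"tz":-165,"ax":0,"ay":0,"az":0,"claw":16},{"tx":0,"ty":0,"tz":-165,"ax":0,"ay":0,"az":0,"claw":16}])

```text
time_s: 15.2
tcp_pos: [0.4428, -0.2261, 0.198]
ee_rot: [[0.372, -0.928, -0.002], [-0.928, -0.372, 0.001], [-0.002, 0.002, -1.0]]
wrist_force: [-0.4, 0.3, -2.1]
gripper_width: 0.295
gripper_force: 30.2
```

```bash
cat >> fit.py <<'E'
def bar(x): return np.vstack([ring(x,.049,.0),ring(x,.049,.066),ring(x,.0395,.1)])
def segbar(c,near,vmax=60):
    kM=cam(c);im=capture(c);h=cv2.cvtColor(im,cv2.COLOR_BGR2HSV)
    m=(h[...,2]<vmax).astype(np.uint8)
    n,l,st,ce=cv2.connectedComponentsWithStats(m,connectivity=4);u=proj(kM,np.array([near]))[0]
    i=min((i for i in range(1,n) if st[i,4]>500),key=lambda i:np.hypot(*(ce[i]-u)));mm=(l==i).astype(np.uint8)
    print(c,st[i],ce[i].round(0),u.round(0))
    f=np.zeros_like(mm);cv2.drawContours(f,cv2.findContours(mm,0,2)[0],-1,1,-1);return kM,f.astype(np.float32)
E
python3 - <<'E'
from fit import *
s=sense();print(s['tcp_pos'],s['ee_rot'].round(3).tolist(),s['joints'].round(1))
z=s['tcp_pos'][2]-.0352
o=[seglid("wrist",[.444,-.2263,z+.03])];print(fitpts(lambda x:flatlid(x,z),[.444,-.2263],o,[.01,.01]))
for c in("wrist","top","wrist"):
    for v in(60,):
        o=[segbar(c,[.55,-.279,.07],v)];print(fitpts(bar,[.55,-.279],o,[.01,.01]))
im=capture("wrist");cv2.imwrite('pics/w_lift.png',im)
E
```

```text
[ 0.44276319 -0.22612903  0.19795435] [[0.372, -0.928, -0.002], [-0.928, -0.372, 0.001], [-0.002, 0.002, -1.0]] [ -8.3  10.9 -19.1  -0.1 -60.2  30.2]
wrist [ 218  287  118   26 2593] [274. 300.] [283. 253.]
(array([ 0.42228139, -0.15517971]), np.float64(5.482091426849365))
wrist [ 124   31  125  117 8526] [181.  88.] [187.  92.]
(array([ 0.54957047, -0.27859686]), np.float64(0.07993287593126297))
top [ 361  180   59   46 1107] [393. 197.] [394. 203.]
(array([ 0.54733832, -0.27619426]), np.float64(1.5544264316558838))
wrist [ 125   32  124  116 8423] [181.  89.] [187.  92.]
(array([ 0.54908494, -0.27907439]), np.float64(0.10816653072834015))
```

View pics/w_lift.png

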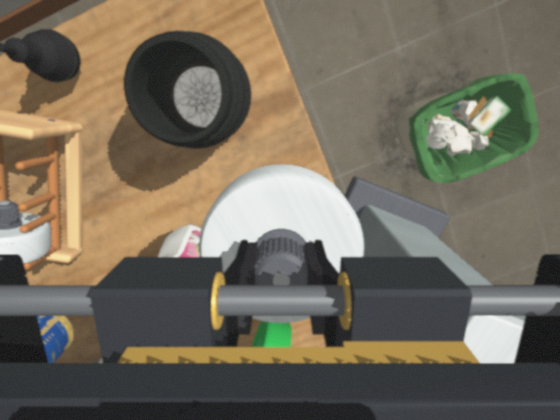

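The picture shows the lid held level by its knob at (282,250) and the open barrel at (187,90). I'll turn the gripper so the barrel sits in the middle column, for a second measurement.

Call:
servo_tool(deltas=[{"tx":0,"ty":0,"tz":0,"ax":0,"ay":0,"az":-0.12,"claw":16},{"tx":0,"ty":0,"tz":0,"ax":0,"ay":0,"az":-0.24,"claw":16},{"tx":0,"ty":0,"tz":0,"ax":0,"ay":0,"az":-0.36,"claw":16},{"tx":0,"ty":0,"tz":0,"ax":0,"ay":0,"az":-0.48,"claw":16},{"tx":0,"ty":0,"tz":0,"ax":0,"ay":0,"az":-0.6,"claw":16},{"tx":0,"ty":0,"tz":0,"ax":0,"ay":0,"az":-0.72,"claw":16},{"tx":0,"ty":0,"tz":0,"ax":0,"ay":0,"az":-0.72,"claw":16},{"tx":0,"ty":0,"tz":0,"ax":0,"ay":0,"az":-0.72,"claw":16},{"tx":0,"ty":0,"tz":0,"ax":0,"ay":0,"az":-0.72,"claw":16}])

```text
time_s: 16.2
tcp_pos: [0.4437, -0.2266, 0.1989]
ee_rot: [[0.891, -0.454, -0.001], [-0.454, -0.891, 0.0], [-0.001, 0.0, -1.0]]
wrist_force: [-0.0, -0.1, -1.6]
gripper_width: 0.294
gripper_force: 30.2
```

Run:
```python
from fit import *
R=[]
for i in range(3):
    s=sense();print(s['tcp_pos'],s['joints'].round(1));R=s['ee_rot']
    for f in (lambda:segbar("wrist",[.55,-.279,.07],60),lambda:masks("barrel","wrist",[.55,-.279,.06])):
        o=[f()]
        if o[0][1] is not None: print(fitpts(bar,[.55,-.279],o,[.01,.01]))
print(R.round(3).tolist())
kM=cam("wrist");im=capture("wrist")
for r,z in((.04,.1),(.049,.066),(.049,0)): cv2.polylines(im,[proj(kM,ring([.5493,-.2788],r,z)).astype(np.int32)],True,(0,0,255),1)
cv2.imwrite('pics/w_bar.png',cv2.resize(im[0:200,180:390],(0,0),fx=3,fy=3))
```

```text
[ 0.44373667 -0.22659219  0.19890018] [ -8.3  10.9 -19.   -0.  -60.2  71.3]
wrist [ 235    0   97  100 4307] [285.  34.] [281.  56.]
(array([ 0.61494889, -0.3130389 ]), np.float64(0.6327745914459229))
wrist barrel 0.76 11059
(array([ 0.55102427, -0.27944921]), np.float64(0.04218848901347319))
[ 0.44381808 -0.22660076  0.19914913] [ -8.3  10.8 -19.   -0.  -60.2  71.4]
wrist [ 236    0   95  100 4309] [285.  34.] [281.  56.]
(array([ 0.61508074, -0.31410709]), np.float64(0.6365993022918701))
wrist barrel 0.8 11130
(array([ 0.55095273, -0.27934552]), np.float64(0.03665206648697215))
[ 0.44385519 -0.22661011  0.19931356] [ -8.3  10.8 -19.   -0.  -60.2  71.5]
wrist [ 225    0  106  115 5674] [278.  46.] [281.  56.]
(array([ 0.55287592, -0.27925291]), np.float64(1.00467848777771))
wrist barrel 0.89 11040
(array([ 0.55128366, -0.27873719]), np.float64(0.04360280797101449))
[[0.892, -0.452, 0.0], [-0.452, -0.892, 0.0], [0.0, -0.0, -1.0]]
```

View pics/w_bar.png

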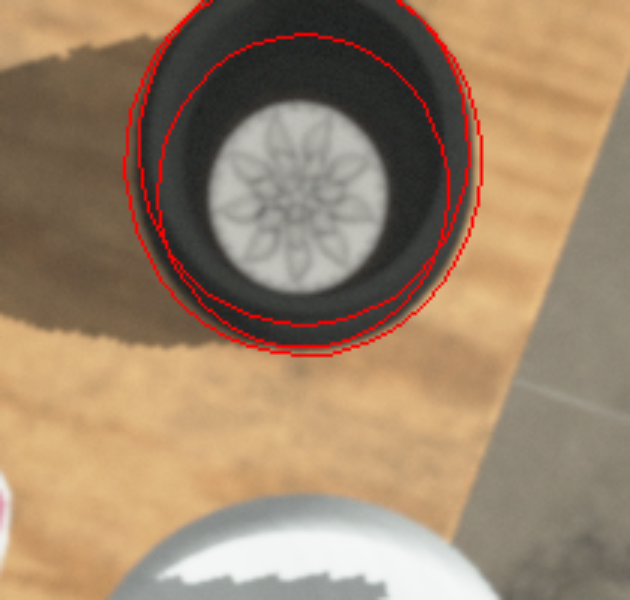

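Call:
servo_tool(deltas=[{"tx":-10,"ty":0,"tz":-35,"ax":0,"ay":0,"az":0,"claw":16},{"tx":0,"ty":0,"tz":-70,"ax":0,"ay":0,"az":0,"claw":16},{"tx":0,"ty":0,"tz":-90,"ax":0,"ay":0,"az":0,"claw":16},{"tx":0,"ty":0,"tz":-90,"ax":0,"ay":0,"az":0,"claw":16},{"tx":0,"ty":0,"tz":-90,"ax":0,"ay":0,"az":0,"claw":16},{"tx":0,"ty":0,"tz":-90,"ax":0,"ay":0,"az":0,"claw":16}])

```text
time_s: 17.2
tcp_pos: [0.443, -0.2262, 0.2881]
ee_rot: [[0.892, -0.452, -0.002], [-0.452, -0.892, 0.001], [-0.002, -0.0, -1.0]]
wrist_force: [-0.3, 0.6, -1.2]
gripper_width: 0.287
gripper_force: 30.2
```

Run:
```python
from fit import *
b2=lambda x: np.vstack([ring(x,x[2],.0),ring(x,x[2],.064),ring(x,.0395,.1)])
for i in range(2):
    s=sense();print(s['tcp_pos'])
    for f in (lambda:segbar("wrist",[.55,-.279,.07],75),lambda:masks("barrel","wrist",[.55,-.279,.06])):
        o=[f()]
        if o[0][1] is not None: print(fitpts(b2,[.55,-.279,.048],o,[.01,.01,.002]))
# rim: bright medallion centre as a check of the axis
kM=cam("wrist");im=capture("wrist");cv2.imwrite('pics/w_hi.png',im)
print(proj(kM,np.array([[.5493,-.2788,.1]])),im.shape)
```

```text
[ 0.44302887 -0.22621909  0.28811023]
wrist [ 238   18   86   94 4298] [281.  61.] [281.  66.]
(array([ 0.55023091, -0.27814194,  0.0465134 ]), np.float64(0.015458486042916775))
wrist barrel 0.81 6596
(array([ 0.55032554, -0.27853555,  0.04779095]), np.float64(0.014241585809581564))
[ 0.44309054 -0.22638498  0.28778477]
wrist [ 237   18   86   94 4299] [280.  61.] [281.  66.]
(array([ 0.5502275 , -0.27815442,  0.04661787]), np.float64(0.015205653384327888))
wrist barrel 0.76 6629
(array([ 0.55023775, -0.27845338,  0.04800863]), np.float64(0.016329763161864536))
[[281.05550403  64.15108521]] (420, 560, 3)
```

Call:
servo_tool(deltas=[{"tx":30,"ty":0,"tz":0,"ax":0,"ay":0,"az":0,"claw":16},{"tx":65,"ty":-1,"tz":0,"ax":0,"ay":0,"az":0,"claw":16},{"tx":100,"ty":-2,"tz":10,"ax":0,"ay":0,"az":0,"claw":16},{"tx":119,"ty":-2,"tz":40,"ax":0,"ay":0,"az":0,"claw":16},{"tx":119,"ty":-2,"tz":80,"ax":0,"ay":0,"az":0,"claw":16},{"tx":119,"ty":-2,"tz":115,"ax":0,"ay":0,"az":0,"claw":16},{"tx":119,"ty":-2,"tz":130,"ax":0,"ay":0,"az":0,"claw":16},{"tx":119,"ty":-2,"tz":138,"ax":0,"ay":0,"az":0,"claw":16},{"tx":119,"ty":-2,"tz":138,"ax":0,"ay":0,"az":0,"claw":16},{"tx":119,"ty":-2,"tz":138,"ax":0,"ay":0,"az":0,"claw":16},{"tx":119,"ty":-2,"tz":138,"ax":0,"ay":0,"az":0,"claw":16},{"tx":119,"ty":-2,"tz":138,"ax":0,"ay":0,"az":0,"claw":16}])

```text
time_s: 18.55
tcp_pos: [0.552, -0.2789, 0.1535]
ee_rot: [[0.892, -0.452, 0.004], [-0.452, -0.892, -0.001], [0.004, -0.001, -1.0]]
wrist_force: [0.1, 0.3, -1.5]
gripper_width: 0.287
gripper_force: 30.2
```

Run:
```python
from station import *
import numpy as np
for i in range(4):
    capture("side");s=sense();print(s['tcp_pos'].round(4),s['wrist_force'].round(1),s['ee_rot'][:,2].round(4))
```

```text
[ 0.5518 -0.2788  0.1533] [ 0.3 -0.  -1.5] [ 0.0035 -0.001  -1.    ]
[ 0.5516 -0.2788  0.1529] [-0.3 -0.5 -2.1] [ 2.9e-03 -8.0e-04 -1.0e+00]
[ 0.5514 -0.2787  0.1526] [-0.4  0.2 -1.9] [ 2.4e-03 -5.0e-04 -1.0e+00]
[ 0.5512 -0.2786  0.1523] [-0.3 -0.5 -1.2] [ 1.7e-03 -4.0e-04 -1.0e+00]
```

Call:
servo_tool(deltas=[{"tx":0,"ty":0,"tz":4,"ax":0,"ay":0,"az":0,"claw":16},{"tx":0,"ty":0,"tz":8,"ax":0,"ay":0,"az":0,"claw":16},{"tx":0,"ty":0,"tz":11,"ax":0,"ay":0,"az":0,"claw":16},{"tx":0,"ty":0,"tz":14,"ax":0,"ay":0,"az":0,"claw":16},{"tx":0,"ty":0,"tz":16,"ax":0,"ay":0,"az":0,"claw":16},{"tx":0,"ty":0,"tz":18,"ax":0,"ay":0,"az":0,"claw":16},{"tx":0,"ty":0,"tz":18,"ax":0,"ay":0,"az":0,"claw":16},{"tx":0,"ty":0,"tz":18,"ax":0,"ay":0,"az":0,"claw":16}])

```text
time_s: 19.42
tcp_pos: [0.5509, -0.2786, 0.1331]
ee_rot: [[0.892, -0.452, -0.0], [-0.452, -0.892, -0.0], [-0.0, 0.0, -1.0]]
wrist_force: [-0.2, 0.4, -0.8]
gripper_width: 0.289
gripper_force: 30.2
```

Call:
servo_tool(deltas=[{"tx":0,"ty":0,"tz":1,"ax":0,"ay":0,"az":0,"claw":16},{"tx":0,"ty":0,"tz":2,"ax":0,"ay":0,"az":0,"claw":16},{"tx":0,"ty":0,"tz":3,"ax":0,"ay":0,"az":0,"claw":16},{"tx":0,"ty":0,"tz":4,"ax":0,"ay":0,"az":0,"claw":16},{"tx":0,"ty":0,"tz":4,"ax":0,"ay":0,"az":0,"claw":16}])

```text
time_s: 19.83
tcp_pos: [0.5507, -0.2789, 0.1295]
ee_rot: [[0.892, -0.452, -0.001], [-0.452, -0.892, -0.001], [-0.0, 0.001, -1.0]]
wrist_force: [-1.3, -0.8, 0.9]
gripper_width: 0.294
gripper_force: 30.2
```

Call:
servo_tool(deltas=[{"tx":0,"ty":0,"tz":1,"ax":0,"ay":0,"az":0,"claw":16},{"tx":0,"ty":0,"tz":2,"ax":0,"ay":0,"az":0,"claw":16},{"tx":0,"ty":0,"tz":3,"ax":0,"ay":0,"az":0,"claw":16},{"tx":0,"ty":0,"tz":3,"ax":0,"ay":0,"az":0,"claw":16},{"tx":0,"ty":0,"tz":3,"ax":0,"ay":0,"az":0,"claw":16}])

```text
time_s: 20.25
tcp_pos: [0.5501, -0.2788, 0.1259]
ee_rot: [[0.892, -0.452, -0.002], [-0.452, -0.892, 0.0], [-0.002, 0.001, -1.0]]
wrist_force: [-3.9, -3.5, 0.3]
gripper_width: 0.288
gripper_force: 30.2
```

Call:
servo_tool(deltas=[{"tx":-0.3,"ty":1,"tz":1,"ax":0,"ay":0,"az":0,"claw":16},{"tx":-0.3,"ty":1,"tz":2,"ax":0,"ay":0,"az":0,"claw":16},{"tx":-0.3,"ty":1,"tz":3,"ax":0,"ay":0,"az":0,"claw":16},{"tx":-0.3,"ty":1,"tz":3,"ax":0,"ay":0,"az":0,"claw":16},{"tx":-0.3,"ty":1,"tz":3,"ax":0,"ay":0,"az":0,"claw":16}])

```text
time_s: 20.67
tcp_pos: [0.55, -0.2792, 0.1229]
ee_rot: [[0.892, -0.452, -0.001], [-0.452, -0.892, 0.0], [-0.001, -0.0, -1.0]]
wrist_force: [-1.7, -1.6, -0.3]
gripper_width: 0.295
gripper_force: 30.2
```

Call:
servo_tool(deltas=[{"tx":-0.2,"ty":0.5,"tz":0.7,"ax":0,"ay":0,"az":0,"claw":16},{"tx":-0.2,"ty":0.5,"tz":1.4,"ax":0,"ay":0,"az":0,"claw":16},{"tx":-0.2,"ty":0.5,"tz":1.5,"ax":0,"ay":0,"az":0,"claw":16},{"tx":-0.2,"ty":0.5,"tz":1.5,"ax":0,"ay":0,"az":0,"claw":16}])

```text
time_s: 21.0
tcp_pos: [0.5502, -0.2797, 0.1222]
ee_rot: [[0.892, -0.452, 0.001], [-0.452, -0.892, -0.0], [0.001, -0.0, -1.0]]
wrist_force: [-1.8, -0.4, 2.0]
gripper_width: 0.29
gripper_force: 30.2
```

Call:
servo_tool(deltas=[{"tx":0,"ty":0,"tz":0,"ax":0,"ay":0,"az":0,"claw":50},{"tx":0,"ty":0,"tz":0,"ax":0,"ay":0,"az":0,"claw":50},{"tx":0,"ty":0,"tz":0,"ax":0,"ay":0,"az":0,"claw":50},{"tx":0,"ty":0,"tz":0,"ax":0,"ay":0,"az":0,"claw":50},{"tx":0,"ty":0,"tz":0,"ax":0,"ay":0,"az":0,"claw":50},{"tx":0,"ty":0,"tz":-15,"ax":0,"ay":0,"az":0,"claw":50},{"tx":0,"ty":0,"tz":-40,"ax":0,"ay":0,"az":0,"claw":50},{"tx":0,"ty":0,"tz":-70,"ax":0,"ay":0,"az":0,"claw":50},{"tx":0,"ty":0,"tz":-70,"ax":0,"ay":0,"az":0,"claw":50},{"tx":0,"ty":0,"tz":-70,"ax":0,"ay":0,"az":0,"claw":50},{"tx":0,"ty":0,"tz":-70,"ax":0,"ay":0,"az":0,"claw":50}])

```text
time_s: 21.92
tcp_pos: [0.5496, -0.2794, 0.1915]
ee_rot: [[0.892, -0.452, 0.0], [-0.452, -0.892, 0.001], [-0.0, -0.001, -1.0]]
wrist_force: [0.3, 0.0, 0.2]
gripper_width: 0.571
gripper_force: 0.0
```

Run:
```python
from fit import *
s=sense();print(s['tcp_pos'])
kM=cam("wrist");im=capture("wrist");cv2.imwrite('pics/w_on.png',im)
o=[seglid("wrist",[.55,-.279,.117])];print(fitpts(lambda x:flatlid(x,x[2]),[.55,-.279,.087],o,[.01,.01,.01]))
```

```text
[ 0.54956248 -0.27942678  0.19150005]
wrist [  220   148   123   120 10998] [282. 208.] [282. 215.]
(array([ 0.55017259, -0.27913218,  0.08518835]), np.float64(0.014830139465630054))
```

View pics/w_on.png

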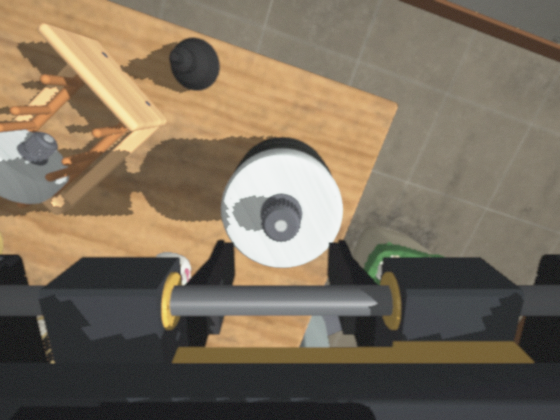

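The picture shows the lid sitting on the barrel, centred at (282,208), level, with its fitted centre within 1 mm of the barrel axis. Now shut the fingers and move over one side.

Call:
servo_tool(deltas=[{"tx":15,"ty":0,"tz":0,"ax":0,"ay":0,"az":0,"claw":0},{"tx":33,"ty":0,"tz":0,"ax":0,"ay":0,"az":0,"claw":0},{"tx":33,"ty":0,"tz":0,"ax":0,"ay":0,"az":0,"claw":0},{"tx":33,"ty":0,"tz":10,"ax":0,"ay":0,"az":0,"claw":0},{"tx":33,"ty":0,"tz":25,"ax":0,"ay":0,"az":0,"claw":0},{"tx":33,"ty":0,"tz":40,"ax":0,"ay":0,"az":0,"claw":0},{"tx":33,"ty":0,"tz":55,"ax":0,"ay":0,"az":0,"claw":0},{"tx":33,"ty":0,"tz":65,"ax":0,"ay":0,"az":0,"claw":0},{"tx":33,"ty":0,"tz":69,"ax":0,"ay":0,"az":0,"claw":0},{"tx":33,"ty":0,"tz":69,"ax":0,"ay":0,"az":0,"claw":0},{"tx":33,"ty":0,"tz":69,"ax":0,"ay":0,"az":0,"claw":0}])

```text
time_s: 22.93
tcp_pos: [0.5793, -0.2947, 0.123]
ee_rot: [[0.892, -0.452, 0.0], [-0.452, -0.892, -0.0], [0.0, 0.0, -1.0]]
wrist_force: [-0.1, -0.1, 0.1]
gripper_width: 0.005
gripper_force: 0.0
```

Call:
servo_tool(deltas=[{"tx":0,"ty":0,"tz":1.5,"ax":0,"ay":0,"az":0,"claw":0},{"tx":0,"ty":0,"tz":3,"ax":0,"ay":0,"az":0,"claw":0},{"tx":0,"ty":0,"tz":4,"ax":0,"ay":0,"az":0,"claw":0},{"tx":0,"ty":0,"tz":4,"ax":0,"ay":0,"az":0,"claw":0}])

```text
time_s: 23.27
tcp_pos: [0.5792, -0.2946, 0.119]
ee_rot: [[0.892, -0.452, 0.0], [-0.452, -0.892, -0.0], [0.0, -0.0, -1.0]]
wrist_force: [-0.2, -0.6, 0.1]
gripper_width: 0.007
gripper_force: 0.0
```

Call:
servo_tool(deltas=[{"tx":0,"ty":0,"tz":1,"ax":0,"ay":0,"az":0,"claw":0},{"tx":0,"ty":0,"tz":2,"ax":0,"ay":0,"az":0,"claw":0},{"tx":0,"ty":0,"tz":3,"ax":0,"ay":0,"az":0,"claw":0},{"tx":0,"ty":0,"tz":3,"ax":0,"ay":0,"az":0,"claw":0},{"tx":0,"ty":0,"tz":3,"ax":0,"ay":0,"az":0,"claw":0}])

```text
time_s: 23.68
tcp_pos: [0.5796, -0.2948, 0.1163]
ee_rot: [[0.892, -0.452, 0.001], [-0.452, -0.892, -0.001], [0.001, 0.0, -1.0]]
wrist_force: [-1.0, 0.4, 3.0]
gripper_width: 0.006
gripper_force: 1.2
```

Call:
servo_tool(deltas=[{"tx":0,"ty":0,"tz":0.7,"ax":0,"ay":0,"az":0,"claw":0},{"tx":0,"ty":0,"tz":1.2,"ax":0,"ay":0,"az":0,"claw":0},{"tx":0,"ty":0,"tz":1.2,"ax":0,"ay":0,"az":0,"claw":0}])

```text
time_s: 23.93
tcp_pos: [0.5801, -0.2951, 0.1157]
ee_rot: [[0.892, -0.451, 0.002], [-0.451, -0.892, -0.001], [0.003, 0.0, -1.0]]
wrist_force: [-0.1, -0.2, 4.8]
gripper_width: 0.006
gripper_force: 2.4
```

Call:
servo_tool(deltas=[{"tx":0,"ty":0,"tz":0.7,"ax":0,"ay":0,"az":0,"claw":0},{"tx":0,"ty":0,"tz":1.4,"ax":0,"ay":0,"az":0,"claw":0},{"tx":0,"ty":0,"tz":1.4,"ax":0,"ay":0,"az":0,"claw":0},{"tx":0,"ty":0,"tz":1.4,"ax":0,"ay":0,"az":0,"claw":0}])

```text
time_s: 24.27
tcp_pos: [0.5808, -0.2954, 0.1149]
ee_rot: [[0.892, -0.451, 0.004], [-0.451, -0.892, -0.002], [0.005, 0.0, -1.0]]
wrist_force: [0.9, -0.4, 5.5]
gripper_width: 0.007
gripper_force: 3.1
```

Call:
servo_tool(deltas=[{"tx":0,"ty":0,"tz":0.6,"ax":0,"ay":0,"az":0,"claw":0},{"tx":0,"ty":0,"tz":1.0,"ax":0,"ay":0,"az":0,"claw":0},{"tx":0,"ty":0,"tz":1.0,"ax":0,"ay":0,"az":0,"claw":0},{"tx":0,"ty":0,"tz":1.0,"ax":0,"ay":0,"az":0,"claw":0}])

```text
time_s: 24.6
tcp_pos: [0.581, -0.2955, 0.1145]
ee_rot: [[0.892, -0.451, 0.005], [-0.451, -0.893, -0.003], [0.005, 0.0, -1.0]]
wrist_force: [0.4, -0.4, 8.2]
gripper_width: 0.004
gripper_force: 4.0
```

Call:
servo_tool(deltas=[{"tx":0,"ty":0,"tz":0.7,"ax":0,"ay":0,"az":0,"claw":0},{"tx":0,"ty":0,"tz":1.5,"ax":0,"ay":0,"az":0,"claw":0},{"tx":0,"ty":0,"tz":1.5,"ax":0,"ay":0,"az":0,"claw":0},{"tx":0,"ty":0,"tz":1.5,"ax":0,"ay":0,"az":0,"claw":0}])

```text
time_s: 24.93
tcp_pos: [0.5814, -0.2958, 0.1137]
ee_rot: [[0.893, -0.451, 0.006], [-0.451, -0.893, -0.003], [0.007, 0.0, -1.0]]
wrist_force: [0.6, -0.5, 10.2]
gripper_width: 0.003
gripper_force: 4.9
```

Call:
servo_tool(deltas=[{"tx":0,"ty":0,"tz":0.6,"ax":0,"ay":0,"az":0,"claw":0},{"tx":0,"ty":0,"tz":1.2,"ax":0,"ay":0,"az":0,"claw":0},{"tx":0,"ty":0,"tz":1.2,"ax":0,"ay":0,"az":0,"claw":0},{"tx":0,"ty":0,"tz":1.2,"ax":0,"ay":0,"az":0,"claw":0}])

```text
time_s: 25.27
tcp_pos: [0.5816, -0.2959, 0.1131]
ee_rot: [[0.893, -0.451, 0.006], [-0.451, -0.893, -0.004], [0.007, 0.0, -1.0]]
wrist_force: [0.1, -0.9, 12.0]
gripper_width: 0.004
gripper_force: 5.8
```

Call:
servo_tool(deltas=[{"tx":-0.5,"ty":0,"tz":0.7,"ax":0,"ay":0,"az":0,"claw":0},{"tx":-1,"ty":0,"tz":1.5,"ax":0,"ay":0,"az":0,"claw":0},{"tx":-1,"ty":0,"tz":1.5,"ax":0,"ay":0,"az":0,"claw":0},{"tx":-1,"ty":0,"tz":1.5,"ax":0,"ay":0,"az":0,"claw":0}])

```text
time_s: 25.6
tcp_pos: [0.5817, -0.2959, 0.1127]
ee_rot: [[0.893, -0.45, 0.009], [-0.45, -0.893, -0.005], [0.01, 0.0, -1.0]]
wrist_force: [0.8, -0.7, 13.9]
gripper_width: 0.004
gripper_force: 6.8
```

Call:
servo_tool(deltas=[{"tx":-0.5,"ty":0,"tz":0.7,"ax":0,"ay":0,"az":0,"claw":0},{"tx":-1,"ty":0,"tz":1.5,"ax":0,"ay":0,"az":0,"claw":0},{"tx":-1,"ty":0,"tz":1.5,"ax":0,"ay":0,"az":0,"claw":0},{"tx":-1,"ty":0,"tz":1.5,"ax":0,"ay":0,"az":0,"claw":0}])

```text
time_s: 25.93
tcp_pos: [0.582, -0.2959, 0.1119]
ee_rot: [[0.893, -0.45, 0.012], [-0.45, -0.893, -0.006], [0.013, 0.0, -1.0]]
wrist_force: [2.3, -1.3, 14.8]
gripper_width: 0.004
gripper_force: 7.2
```

Call:
servo_tool(deltas=[{"tx":0,"ty":0,"tz":0.7,"ax":0,"ay":0,"az":0,"claw":0},{"tx":0,"ty":0,"tz":1.5,"ax":0,"ay":0,"az":0,"claw":0},{"tx":0,"ty":0,"tz":1.5,"ax":0,"ay":0,"az":0,"claw":0},{"tx":0,"ty":0,"tz":1.5,"ax":0,"ay":0,"az":0,"claw":0}])

```text
time_s: 26.27
tcp_pos: [0.5824, -0.2961, 0.1103]
ee_rot: [[0.893, -0.45, 0.013], [-0.45, -0.893, -0.007], [0.014, 0.0, -1.0]]
wrist_force: [2.1, -1.2, 13.7]
gripper_width: 0.008
gripper_force: 6.6
```

Call:
servo_tool(deltas=[{"tx":0,"ty":0,"tz":0.7,"ax":0,"ay":0,"az":0,"claw":0},{"tx":0,"ty":0,"tz":1.5,"ax":0,"ay":0,"az":0,"claw":0},{"tx":0,"ty":0,"tz":1.5,"ax":0,"ay":0,"az":0,"claw":0},{"tx":0,"ty":0,"tz":1.5,"ax":0,"ay":0,"az":0,"claw":0}])

```text
time_s: 26.6
tcp_pos: [0.5824, -0.2956, 0.1072]
ee_rot: [[0.893, -0.45, 0.012], [-0.45, -0.893, -0.005], [0.013, -0.001, -1.0]]
wrist_force: [4.6, -2.1, 6.8]
gripper_width: 0.007
gripper_force: 3.8
```

Call:
servo_tool(deltas=[{"tx":-0.5,"ty":0,"tz":0.7,"ax":0,"ay":0,"az":0,"claw":0},{"tx":-1,"ty":0,"tz":1.5,"ax":0,"ay":0,"az":0,"claw":0},{"tx":-1,"ty":0,"tz":2,"ax":0,"ay":0,"az":0,"claw":0},{"tx":-1,"ty":0,"tz":2,"ax":0,"ay":0,"az":0,"claw":0}])

```text
time_s: 26.93
tcp_pos: [0.581, -0.2949, 0.1052]
ee_rot: [[0.893, -0.45, 0.011], [-0.45, -0.893, -0.005], [0.012, -0.001, -1.0]]
wrist_force: [3.9, -2.2, 9.1]
gripper_width: 0.01
gripper_force: 4.9
```

Call:
servo_tool(deltas=[{"tx":0,"ty":0,"tz":0.7,"ax":0,"ay":0,"az":0,"claw":0},{"tx":0,"ty":0,"tz":1.5,"ax":0,"ay":0,"az":0,"claw":0},{"tx":0,"ty":0,"tz":1.5,"ax":0,"ay":0,"az":0,"claw":0},{"tx":0,"ty":0,"tz":1.5,"ax":0,"ay":0,"az":0,"claw":0}])

```text
time_s: 27.27
tcp_pos: [0.5811, -0.295, 0.105]
ee_rot: [[0.893, -0.45, 0.011], [-0.45, -0.893, -0.005], [0.013, -0.0, -1.0]]
wrist_force: [3.1, -0.8, 13.9]
gripper_width: 0.004
gripper_force: 6.9
```

Call:
servo_tool(deltas=[{"tx":0,"ty":0,"tz":1,"ax":0,"ay":0,"az":0,"claw":0},{"tx":0,"ty":0,"tz":2,"ax":0,"ay":0,"az":0,"claw":0},{"tx":0,"ty":0,"tz":2,"ax":0,"ay":0,"az":0,"claw":0},{"tx":0,"ty":0,"tz":2,"ax":0,"ay":0,"az":0,"claw":0}])

```text
time_s: 27.6
tcp_pos: [0.5812, -0.2951, 0.1047]
ee_rot: [[0.893, -0.449, 0.012], [-0.449, -0.893, -0.006], [0.013, 0.0, -1.0]]
wrist_force: [0.7, 0.2, 21.4]
gripper_width: 0.006
gripper_force: 9.7
```

Call:
servo_tool(deltas=[{"tx":0,"ty":0,"tz":-10,"ax":0,"ay":0,"az":0,"claw":0},{"tx":0,"ty":0,"tz":-35,"ax":0,"ay":0,"az":0,"claw":0},{"tx":0,"ty":0,"tz":-65,"ax":0,"ay":0,"az":0,"claw":0},{"tx":0,"ty":0,"tz":-75,"ax":0,"ay":0,"az":0,"claw":0},{"tx":0,"ty":0,"tz":-75,"ax":0,"ay":0,"az":0,"claw":0},{"tx":0,"ty":0,"tz":-75,"ax":0,"ay":0,"az":0,"claw":0},{"tx":0,"ty":0,"tz":-75,"ax":0,"ay":0,"az":0,"claw":0}])

```text
time_s: 28.18
tcp_pos: [0.5752, -0.2926, 0.1708]
ee_rot: [[0.892, -0.452, -0.004], [-0.452, -0.892, 0.002], [-0.004, -0.0, -1.0]]
wrist_force: [-1.3, 0.1, 0.1]
gripper_width: 0.008
gripper_force: 0.0
```

```bash
cat >> fit.py <<'E'
def tlid(x):  # centre of underside x,y,z ; tilt vector (x[3],x[4]) = axis horizontal components
    a=np.array([x[3],x[4],np.sqrt(max(0,1-x[3]**2-x[4]**2))]);u=np.cross(a,[0,1,0]);u/=np.linalg.norm(u);v=np.cross(a,u)
    r=.047*(np.cos(th)[:,None]*u+np.sin(th)[:,None]*v);c=np.array(x[:3]);return np.vstack([c+.003*a+r,c+.027*a+r])
E
python3 - <<'E'
from fit import *
s=sense();print(s['tcp_pos'],s['ee_rot'].round(3).tolist())
o=[seglid("wrist",[.55,-.279,.117])];print(fitpts(tlid,[.55,-.279,.08,0,0],o,[.01,.01,.01,.1,.1]))
print(fitpts(lambda x:tlid([x[0],x[1],.08,x[2],x[3]]),[.55,-.279,0,0],o,[.01,.01,.1,.1]))
cv2.imwrite('pics/w_push1.png',capture("wrist"))
cv2.imwrite('pics/s_push1.png',capture("side"))
E
```

```text
[ 0.57523262 -0.29264583  0.17076482] [[0.892, -0.452, -0.004], [-0.452, -0.892, 0.002], [-0.004, -0.0, -1.0]]
wrist [ 218  186  126   72 6370] [281. 224.] [282. 262.]
(array([ 0.52770218, -0.27296725, -0.01866314,  0.4194485 ,  0.12013069]), np.float64(0.5519721508026123))
(array([ 0.57292039, -0.28976865, -0.67184514,  0.35102272]), np.float64(0.305533766746521))
```

View pics/w_push1.png

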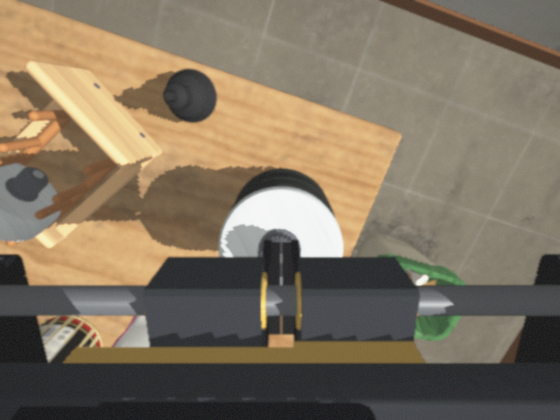

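The picture shows the lid still on the barrel with the near side hidden by the gripper. Go to the opposite side.

Call:
servo_tool(deltas=[{"tx":-30,"ty":0,"tz":0,"ax":0,"ay":0,"az":0,"claw":0},{"tx":-61,"ty":0,"tz":0,"ax":0,"ay":0,"az":0,"claw":0},{"tx":-61,"ty":0,"tz":0,"ax":0,"ay":0,"az":0,"claw":0},{"tx":-61,"ty":0,"tz":15,"ax":0,"ay":0,"az":0,"claw":0},{"tx":-61,"ty":0,"tz":28,"ax":0,"ay":0,"az":0,"claw":0},{"tx":-61,"ty":0,"tz":38,"ax":0,"ay":0,"az":0,"claw":0},{"tx":-61,"ty":0,"tz":43,"ax":0,"ay":0,"az":0,"claw":0},{"tx":-61,"ty":0,"tz":43,"ax":0,"ay":0,"az":0,"claw":0},{"tx":-61,"ty":0,"tz":43,"ax":0,"ay":0,"az":0,"claw":0},{"tx":-61,"ty":0,"tz":43,"ax":0,"ay":0,"az":0,"claw":0}])

```text
time_s: 29.17
tcp_pos: [0.5227, -0.2659, 0.1305]
ee_rot: [[0.892, -0.452, 0.001], [-0.452, -0.892, -0.0], [0.001, 0.0, -1.0]]
wrist_force: [0.6, 0.1, 0.1]
gripper_width: 0.008
gripper_force: 0.0
```

Call:
servo_tool(deltas=[{"tx":0,"ty":0,"tz":1.5,"ax":0,"ay":0,"az":0,"claw":0},{"tx":0,"ty":0,"tz":3,"ax":0,"ay":0,"az":0,"claw":0},{"tx":0,"ty":0,"tz":4.5,"ax":0,"ay":0,"az":0,"claw":0},{"tx":0,"ty":0,"tz":6,"ax":0,"ay":0,"az":0,"claw":0},{"tx":0,"ty":0,"tz":6,"ax":0,"ay":0,"az":0,"claw":0},{"tx":0,"ty":0,"tz":6,"ax":0,"ay":0,"az":0,"claw":0}])

```text
time_s: 29.67
tcp_pos: [0.5221, -0.2657, 0.1239]
ee_rot: [[0.892, -0.452, -0.0], [-0.452, -0.892, 0.0], [-0.0, 0.0, -1.0]]
wrist_force: [0.0, -0.1, 0.4]
gripper_width: 0.001
gripper_force: 0.0
```

Call:
servo_tool(deltas=[{"tx":-2,"ty":0,"tz":1,"ax":0,"ay":0,"az":0,"claw":0},{"tx":-2,"ty":0,"tz":2,"ax":0,"ay":0,"az":0,"claw":0},{"tx":-2,"ty":0,"tz":3,"ax":0,"ay":0,"az":0,"claw":0},{"tx":-2,"ty":0,"tz":4,"ax":0,"ay":0,"az":0,"claw":0},{"tx":-2,"ty":0,"tz":4,"ax":0,"ay":0,"az":0,"claw":0}])

```text
time_s: 30.08
tcp_pos: [0.5202, -0.2648, 0.1209]
ee_rot: [[0.892, -0.451, -0.0], [-0.451, -0.892, -0.0], [-0.0, 0.001, -1.0]]
wrist_force: [-1.9, 0.6, 5.5]
gripper_width: 0.003
gripper_force: 2.7
```

Call:
servo_tool(deltas=[{"tx":0,"ty":0,"tz":0.8,"ax":0,"ay":0,"az":0,"claw":0},{"tx":0,"ty":0,"tz":1.6,"ax":0,"ay":0,"az":0,"claw":0},{"tx":0,"ty":0,"tz":2.4,"ax":0,"ay":0,"az":0,"claw":0},{"tx":0,"ty":0,"tz":2.5,"ax":0,"ay":0,"az":0,"claw":0},{"tx":0,"ty":0,"tz":2.5,"ax":0,"ay":0,"az":0,"claw":0}])

```text
time_s: 30.5
tcp_pos: [0.5199, -0.265, 0.1199]
ee_rot: [[0.892, -0.451, -0.001], [-0.451, -0.892, -0.001], [-0.0, 0.001, -1.0]]
wrist_force: [-4.4, 2.8, 12.0]
gripper_width: 0.004
gripper_force: 5.9
```

Call:
servo_tool(deltas=[{"tx":0,"ty":0,"tz":0.7,"ax":0,"ay":0,"az":0,"claw":0},{"tx":0,"ty":0,"tz":1.5,"ax":0,"ay":0,"az":0,"claw":0},{"tx":0,"ty":0,"tz":1.5,"ax":0,"ay":0,"az":0,"claw":0},{"tx":0,"ty":0,"tz":1.5,"ax":0,"ay":0,"az":0,"claw":0}])

```text
time_s: 30.83
tcp_pos: [0.5194, -0.2648, 0.1185]
ee_rot: [[0.892, -0.451, -0.002], [-0.451, -0.892, -0.001], [-0.001, 0.001, -1.0]]
wrist_force: [-6.6, 3.3, 12.9]
gripper_width: 0.002
gripper_force: 6.6
```

Call:
servo_tool(deltas=[{"tx":0,"ty":0,"tz":0.7,"ax":0,"ay":0,"az":0,"claw":0},{"tx":0,"ty":0,"tz":1.3,"ax":0,"ay":0,"az":0,"claw":0},{"tx":0,"ty":0,"tz":1.3,"ax":0,"ay":0,"az":0,"claw":0},{"tx":0,"ty":0,"tz":1.3,"ax":0,"ay":0,"az":0,"claw":0}])

```text
time_s: 31.17
tcp_pos: [0.5192, -0.2648, 0.1179]
ee_rot: [[0.893, -0.451, -0.002], [-0.451, -0.893, -0.001], [-0.001, 0.002, -1.0]]
wrist_force: [-7.8, 4.7, 17.5]
gripper_width: 0.002
gripper_force: 8.4
```

Call:
servo_tool(deltas=[{"tx":0,"ty":0,"tz":0.6,"ax":0,"ay":0,"az":0,"claw":0},{"tx":0,"ty":0,"tz":1,"ax":0,"ay":0,"az":0,"claw":0},{"tx":0,"ty":0,"tz":1,"ax":0,"ay":0,"az":0,"claw":0},{"tx":0,"ty":0,"tz":1,"ax":0,"ay":0,"az":0,"claw":0}])

```text
time_s: 31.5
tcp_pos: [0.519, -0.2648, 0.1174]
ee_rot: [[0.893, -0.451, -0.002], [-0.451, -0.893, -0.001], [-0.002, 0.002, -1.0]]
wrist_force: [-7.6, 4.5, 19.4]
gripper_width: 0.002
gripper_force: 9.7
```

Call:
servo_tool(deltas=[{"tx":0,"ty":0,"tz":0.6,"ax":0,"ay":0,"az":0,"claw":0},{"tx":0,"ty":0,"tz":1,"ax":0,"ay":0,"az":0,"claw":0},{"tx":0,"ty":0,"tz":1,"ax":0,"ay":0,"az":0,"claw":0},{"tx":0,"ty":0,"tz":1,"ax":0,"ay":0,"az":0,"claw":0}])

```text
time_s: 31.83
tcp_pos: [0.5186, -0.2647, 0.1165]
ee_rot: [[0.893, -0.451, -0.003], [-0.451, -0.893, -0.001], [-0.002, 0.002, -1.0]]
wrist_force: [-8.4, 6.5, 20.5]
gripper_width: 0.005
gripper_force: 10.1
```

Call:
servo_tool(deltas=[{"tx":-0.5,"ty":0,"tz":0.6,"ax":0,"ay":0,"az":0,"claw":0},{"tx":-1,"ty":0,"tz":1,"ax":0,"ay":0,"az":0,"claw":0},{"tx":-1,"ty":0,"tz":1,"ax":0,"ay":0,"az":0,"claw":0},{"tx":-1,"ty":0,"tz":1,"ax":0,"ay":0,"az":0,"claw":0}])

```text
time_s: 32.17
tcp_pos: [0.5181, -0.2644, 0.1154]
ee_rot: [[0.893, -0.451, -0.002], [-0.451, -0.893, -0.001], [-0.002, 0.002, -1.0]]
wrist_force: [-7.7, 3.8, 18.5]
gripper_width: 0.005
gripper_force: 9.2
```

Call:
servo_tool(deltas=[{"tx":0,"ty":0,"tz":0.6,"ax":0,"ay":0,"az":0,"claw":0},{"tx":0,"ty":0,"tz":1,"ax":0,"ay":0,"az":0,"claw":0},{"tx":0,"ty":0,"tz":1,"ax":0,"ay":0,"az":0,"claw":0},{"tx":0,"ty":0,"tz":1,"ax":0,"ay":0,"az":0,"claw":0}])

```text
time_s: 32.5
tcp_pos: [0.5176, -0.2642, 0.1139]
ee_rot: [[0.892, -0.451, -0.003], [-0.451, -0.892, -0.0], [-0.003, 0.002, -1.0]]
wrist_force: [-7.1, 3.8, 15.3]
gripper_width: 0.003
gripper_force: 7.9
```

Call:
servo_tool(deltas=[{"tx":0,"ty":0,"tz":1,"ax":0,"ay":0,"az":0,"claw":0},{"tx":0,"ty":0,"tz":2,"ax":0,"ay":0,"az":0,"claw":0},{"tx":0,"ty":0,"tz":3,"ax":0,"ay":0,"az":0,"claw":0},{"tx":0,"ty":0,"tz":3,"ax":0,"ay":0,"az":0,"claw":0}])

```text
time_s: 32.83
tcp_pos: [0.5181, -0.2644, 0.1103]
ee_rot: [[0.892, -0.451, -0.002], [-0.451, -0.892, -0.001], [-0.001, 0.001, -1.0]]
wrist_force: [-4.0, 1.6, 8.3]
gripper_width: 0.007
gripper_force: 4.2
```

Call:
servo_tool(deltas=[{"tx":0,"ty":0,"tz":1,"ax":0,"ay":0,"az":0,"claw":0},{"tx":0,"ty":0,"tz":2,"ax":0,"ay":0,"az":0,"claw":0},{"tx":0,"ty":0,"tz":3,"ax":0,"ay":0,"az":0,"claw":0},{"tx":0,"ty":0,"tz":3,"ax":0,"ay":0,"az":0,"claw":0}])

```text
time_s: 33.17
tcp_pos: [0.5194, -0.2642, 0.1043]
ee_rot: [[0.892, -0.452, -0.0], [-0.452, -0.892, 0.0], [-0.0, -0.0, -1.0]]
wrist_force: [1.0, -0.0, -0.3]
gripper_width: 0.003
gripper_force: 0.0
```

Call:
servo_tool(deltas=[{"tx":0,"ty":0,"tz":1,"ax":0,"ay":0,"az":0,"claw":0},{"tx":0,"ty":0,"tz":2,"ax":0,"ay":0,"az":0,"claw":0},{"tx":0,"ty":0,"tz":3,"ax":0,"ay":0,"az":0,"claw":0},{"tx":0,"ty":0,"tz":3.5,"ax":0,"ay":0,"az":0,"claw":0},{"tx":0,"ty":0,"tz":3.5,"ax":0,"ay":0,"az":0,"claw":0}])

```text
time_s: 33.58
tcp_pos: [0.5196, -0.2644, 0.1033]
ee_rot: [[0.893, -0.451, 0.0], [-0.451, -0.893, -0.001], [0.0, 0.001, -1.0]]
wrist_force: [-3.9, 4.4, 12.3]
gripper_width: 0.007
gripper_force: 6.1
```

Call:
servo_tool(deltas=[{"tx":0,"ty":0,"tz":1,"ax":0,"ay":0,"az":0,"claw":0},{"tx":0,"ty":0,"tz":2,"ax":0,"ay":0,"az":0,"claw":0},{"tx":0,"ty":0,"tz":2,"ax":0,"ay":0,"az":0,"claw":0},{"tx":0,"ty":0,"tz":2,"ax":0,"ay":0,"az":0,"claw":0}])

```text
time_s: 33.92
tcp_pos: [0.5196, -0.2644, 0.1031]
ee_rot: [[0.893, -0.45, 0.001], [-0.45, -0.893, -0.001], [0.001, 0.001, -1.0]]
wrist_force: [-6.3, 5.7, 20.8]
gripper_width: 0.005
gripper_force: 10.3
```

This side is firm at 103 mm. Back off, touch the first side again, and check with the cameras.

Call:
servo_tool(deltas=[{"tx":0,"ty":0,"tz":-10,"ax":0,"ay":0,"az":0,"claw":0},{"tx":0,"ty":0,"tz":-35,"ax":0,"ay":0,"az":0,"claw":0},{"tx":0,"ty":0,"tz":-55,"ax":0,"ay":0,"az":0,"claw":0},{"tx":25,"ty":0,"tz":-60,"ax":0,"ay":0,"az":0,"claw":0},{"tx":66,"ty":0,"tz":-60,"ax":0,"ay":0,"az":0,"claw":0},{"tx":66,"ty":0,"tz":-55,"ax":0,"ay":0,"az":0,"claw":0},{"tx":66,"ty":0,"tz":-35,"ax":0,"ay":0,"az":0,"claw":0},{"tx":66,"ty":0,"tz":-20,"ax":0,"ay":0,"az":0,"claw":0},{"tx":66,"ty":0,"tz":-13,"ax":0,"ay":0,"az":0,"claw":0},{"tx":66,"ty":0,"tz":-12,"ax":0,"ay":0,"az":0,"claw":0},{"tx":66,"ty":0,"tz":-12,"ax":0,"ay":0,"az":0,"claw":0}])

```text
time_s: 34.83
tcp_pos: [0.5783, -0.2942, 0.1108]
ee_rot: [[0.892, -0.452, -0.001], [-0.452, -0.892, -0.0], [-0.001, 0.001, -1.0]]
wrist_force: [0.4, -0.1, 1.2]
gripper_width: 0.007
gripper_force: 0.0
```

Call:
servo_tool(deltas=[{"tx":0,"ty":0,"tz":1.5,"ax":0,"ay":0,"az":0,"claw":0},{"tx":0,"ty":0,"tz":3,"ax":0,"ay":0,"az":0,"claw":0},{"tx":0,"ty":0,"tz":4,"ax":0,"ay":0,"az":0,"claw":0},{"tx":0,"ty":0,"tz":4,"ax":0,"ay":0,"az":0,"claw":0},{"tx":0,"ty":0,"tz":4,"ax":0,"ay":0,"az":0,"claw":0}])

```text
time_s: 35.25
tcp_pos: [0.5785, -0.2942, 0.1076]
ee_rot: [[0.892, -0.452, 0.001], [-0.452, -0.892, -0.0], [0.001, -0.0, -1.0]]
wrist_force: [-0.0, 0.4, -0.3]
gripper_width: 0.008
gripper_force: 0.0
```

Call:
servo_tool(deltas=[{"tx":0,"ty":0,"tz":1.5,"ax":0,"ay":0,"az":0,"claw":0},{"tx":0,"ty":0,"tz":3,"ax":0,"ay":0,"az":0,"claw":0},{"tx":0,"ty":0,"tz":4.5,"ax":0,"ay":0,"az":0,"claw":0},{"tx":0,"ty":0,"tz":6,"ax":0,"ay":0,"az":0,"claw":0},{"tx":0,"ty":0,"tz":6,"ax":0,"ay":0,"az":0,"claw":0},{"tx":0,"ty":0,"tz":6,"ax":0,"ay":0,"az":0,"claw":0}])

```text
time_s: 35.75
tcp_pos: [0.5785, -0.2943, 0.1034]
ee_rot: [[0.892, -0.451, 0.001], [-0.451, -0.892, -0.001], [0.001, 0.0, -1.0]]
wrist_force: [-2.0, 2.4, 9.1]
gripper_width: 0.002
gripper_force: 4.4
```

Call:
servo_tool(deltas=[{"tx":0,"ty":0,"tz":1,"ax":0,"ay":0,"az":0,"claw":0},{"tx":0,"ty":0,"tz":1.5,"ax":0,"ay":0,"az":0,"claw":0},{"tx":0,"ty":0,"tz":1.5,"ax":0,"ay":0,"az":0,"claw":0},{"tx":0,"ty":0,"tz":1.5,"ax":0,"ay":0,"az":0,"claw":0}])

```text
time_s: 36.08
tcp_pos: [0.5786, -0.2943, 0.1033]
ee_rot: [[0.893, -0.451, 0.001], [-0.451, -0.893, -0.002], [0.002, 0.001, -1.0]]
wrist_force: [-4.2, 4.1, 13.2]
gripper_width: 0.007
gripper_force: 6.8
```

Call:
servo_tool(deltas=[{"tx":0,"ty":0,"tz":-10,"ax":0,"ay":0,"az":0,"claw":0},{"tx":0,"ty":0,"tz":-40,"ax":0,"ay":0,"az":0,"claw":0},{"tx":-20,"ty":0,"tz":-70,"ax":0,"ay":0,"az":0,"claw":0},{"tx":-50,"ty":0,"tz":-100,"ax":0,"ay":0,"az":0,"claw":0},{"tx":-75,"ty":0,"tz":-110,"ax":0,"ay":0,"az":0,"claw":0},{"tx":-75,"ty":0,"tz":-110,"ax":0,"ay":0,"az":0,"claw":0},{"tx":-75,"ty":0,"tz":-110,"ax":0,"ay":0,"az":0,"claw":0},{"tx":-75,"ty":0,"tz":-110,"ax":0,"ay":0,"az":0,"claw":0},{"tx":-75,"ty":0,"tz":-110,"ax":0,"ay":0,"az":0,"claw":0},{"tx":-75,"ty":0,"tz":-110,"ax":0,"ay":0,"az":0,"claw":0}])

```text
time_s: 36.92
tcp_pos: [0.5117, -0.2605, 0.2083]
ee_rot: [[0.892, -0.452, -0.002], [-0.452, -0.892, 0.0], [-0.002, 0.001, -1.0]]
wrist_force: [-0.1, 0.3, 0.2]
gripper_width: 0.008
gripper_force: 0.0
```

Run:
```python
from fit import *
s=sense();print(s['tcp_pos'],s['wrist_force'].round(1))
o=[seglid("wrist",[.55,-.279,.103])];print(fitpts(lambda x:flatlid(x,x[2]),[.55,-.279,.073],o,[.01,.01,.01]))
print(fitpts(lambda x:tlid([x[0],x[1],.073,x[2],x[3]]),[.55,-.279,0,0],o,[.01,.01,.05,.05]))
im=capture("wrist");cv2.imwrite('pics/w_end.png',im)
look(("top","side"),["small_lid","blower","hammer"])
```

```text
[ 0.51167514 -0.26049482  0.20827904] [-0.1  0.3  0.2]
wrist [ 225   92  115  115 9998] [282. 149.] [281. 153.]
(array([ 0.55016114, -0.27949971,  0.07195948]), np.float64(0.010127286426723003))
(array([ 0.55031957, -0.28008184, -0.00404743,  0.02800628]), np.float64(0.010175684466958046))
top pics/top_37.02.png
top small_lid 0.44 [ 0.7062 -0.0598  0.0707] px 268 112
top blower 0.83 [ 0.6848 -0.2494  0.048 ] px 373 129
top hammer 0.65 [0.5429 0.1098 0.0144] px 174 207
side pics/side_37.22.png
side small_lid 0.78 [ 0.6813 -0.0836  0.0528] px 230 211
side hammer 0.72 [0.5468 0.11   0.013 ] px 273 289
side hammer 0.57 [ 0.6862 -0.2539  0.0497] px 243 173
```

View pics/w_end.png

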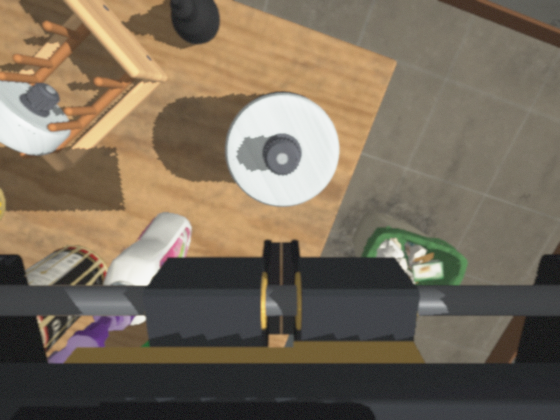

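The picture shows the lid seated level on the barrel at (282,150), with the gripper clear. It was firm at 103 mm on both sides, the fitted origin height is 72 mm and the bystanders are unmoved. Handing in.

```bash
python3 -c "
from station import *
print(finish_job())"
```

```text
the job is handed in; nothing more can be done
None
```

The barrel lid is fully home and level on the barrel: both opposite sides stopped firm at 103 mm, pushes peaked at about 21 N in the readings, and the barrel and bystanders look unmoved. I handed the job in at about 37 s; it returned no verdict.

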